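Turn the paddle tray over, tare the scale and weigh the tins

ROBOT

A 6-joint arm with a two-finger parallel gripper is mounted at the origin on a cart in front of the work surface, level with it; the furniture and walls round the work are solid. World frame = base frame: x ahead of the robot, y to its left, z up, the work surface at z = 0. Lengths are in m, angles in rad, forces in N, time in s.
With the tool pointing down it reaches from about 0.35 to 0.975 m from the base axis. Payload 4.9 kg.
Tool frame: the origin (TCP) lies at the very end of the fingers, on their centre line; the grasp point (between the pads) lies 19 mm behind it; z points along the fingers, y is the line along which they close (so a half turn about z gives the same grasp; the last joint's range is limited). The gripper opens to 85 mm and grips with 20 to 120 N. Pads are 22 mm wide; open, the fingers measure 114 mm over their backs; the gripper's body (76 mm by 85 mm) begins 54 mm behind the grasp point. The pads swing forward as they close: fully open they stand 13 mm farther back than shut.
Start: joints at [-1.273, 0.053, 1.613, -0, 1.476, -0.119], TCP at [0.253, -0.571, 0.231] pointing down, gripper open.
Joint ranges: [-3.01, 3.01], [-1.01, 2.22], [0.06, 2.58], [-1.02, 4.17], [0.09, 2.62], [-3.14, 3.14]. Speed limits (rad/s): [2.57, 2.57, 3.14, 3.14, 3.14, 3.14].

INTERFACE

Orientations are given as a rotation vector (axis times angle).
In Python, from station import ctrl, imaging gives the robot as it stands.
- The arm moves only by the tool play_rows, never from a script. Its argument "series" is a list of rows, each a list of 3 entries, a list of its own where there are three numbers: the opening, from 0 (shut) to 1 (fully open), then the shift along the tool's x, y, z each as a share of 0.05 m, from -1 to 1, then the turn, a rotation vector about the tool's x, y, z each as a share of 8 degrees, from -1 to 1. In form: [[grip, [dx, dy, dz], [ax, ay, az]], ...]. A call has 1 to 8 rows; each row shifts and turns the commanded pose from where the row before left it, along the tool's axes as they then stand; what a row does not reach is not made up. A row lasts 1/8 s, in which the tool goes at most 62.5 mm and 10.7 degrees, less where a joint would pass 70% of its speed; a pose out of reach is approached as far as the arm can. A call with a number of a shift or a turn outside -1 to 1 is refused whole. A call with a gripper value outside its range is refused whole. The fingers move at their own pace and stop on an object; "force" is the grip in N (left out, the last holds). Time passes only in rows, so rows that do not move let the fingers close. It gives the time, the measured TCP pose, the force, the opening and the grip force at its end, in the units of the state.
- ctrl.get_obs(): the state, without advancing time (a new reading comes with each control period).
- imaging.get_image(name): name is "side" or "top" or "wrist"; returns a dict with "color" (400x640x3 uint8, blue, green, red), "fx", "fy", "cx", "cy" (pixels), "D" ([k1, k2, p1, p2, k3] as OpenCV has them; the pictures are not rectified), "extrinsics" (4x4, takes a point from world to camera coordinates); the wrist camera has in their place "hand_eye" (4x4, takes a point from camera to tool coordinates, whose origin is the TCP and whose axes are the flange's). Camera axes: x right, y down, z forward; pixel columns grow to the right and rows downward; lengths in m; the calibration is good to about 2 mm. A picture is of the moment at which its call begins: read the wrist's pose just before it. There is no depth.
- ctrl.finish_job(): hands the job in; it is judged then, once.
The state is a dict: "t": time; "q": joint angles; "dq": joint speeds; "effort": joint torques, N m; "tool_pos": TCP position; "tool_rot": TCP orientation; "contact_force": force on the tool from outside, world axes, zero at the start; "wrist_torque": the same for the moment, N m; "opening": finger opening in m; "grip_force": force on a finger pad.
Only numpy, scipy, OpenCV 4.12 (cv2) and the standard library are available. Lean on these libraries where they do the work, as an engineer would, in place of code of your own. Each camera call takes 0.05 s, during which the arm holds its last target. There are 200 camera calls.

TASK

The wooden paddle tray lies face down on the low stand: slide it along until its handle sticks out clear past the right-hand end of the stand, take it there, turn it over and lay it open side up on the middle of the kitchen scale's platform, without dropping it. With the empty tray lying there, press the round tare pad on the scale's front strip with the fingertips, firmly but not hard, and only then stand all the small square metal tins upright in the tray. Leave the other kitchen things where they are.

Things in the scene. Friction and masses are not known exactly. Their poses are not given: they have to be found in the camera images.
- stand: fixed low dark wooden stand, 160 (x) x 270 (y) x 60 mm high, level plain top. Origin under its centre, on the worktop; its y axis runs along it, its right-hand end as the robot sees it is at y = -135 mm; z up. Free room beyond both ends. The tray starts face down on it, handle lying on it and pointing about to its -y
- tray: loose light-wood tray, 0.2-0.3 kg: body 110 (x) x 180 (y) x 18 mm, open on one side: floor 6 mm thick, rim 5 mm wide, 12 mm deep inside. A flat handle 32 mm wide, 8 mm thick, 74 mm long sticks out of the -y end, flush with the rim's edge. Origin: middle of the body in the rim plane; z points out of the flat back (z = +18 mm), so up at the start and down once turned over; inner floor z = +12 mm, handle z = 0 to 8 mm
- tray_center (a point): middle of the tray's body, half-way through its 18 mm thickness; axes as the tray's
- tray_handle (a point): a point in the middle of the tray's handle's thickness and width, 127.5 mm from the middle of the body along the tray's -y (37.5 mm past the body's end); 36 mm of handle lie beyond it. Pinched across its width, the tray keeps its angle to the fingers under its own weight, but swivels between them when its far end is pushed against something
- platform (a point): centre of the top of the scale's steel platform, 148 (x) x 170 (y) mm, 28 mm above the worktop. The scale is fixed, black, 210 (x) x 170 (y) mm; x points to its rear, y to its left as the robot sees it, z up. Its front strip, 20 mm high, runs in front of the platform, 74 to 135 mm from this point towards -x
- tare_top (a point): centre of the top of the scale's flat round grey tare pad, diameter 24 mm, about 23.5 mm above the worktop, on the front strip, 108 mm in front of and 45 mm to the left of the platform's centre; pressed straight down it gives about 1 mm, and takes the press at about 4 N; not to be pressed with more than 45 N
- tin_a_center (a point): centre (half-way up) of a loose small square metal tin with a slip lid (lid 46 x 46 mm, upper 14 mm; body 44 x 44 mm; 46 mm high in all), 0.09 to 0.17 kg; x and y square to its sides, z up out of the lid. Absent in some starts
- tin_b_center (a point): centre (half-way up) of a loose small square metal tin with a slip lid (lid 46 x 46 mm, upper 14 mm; body 44 x 44 mm; 46 mm high in all), 0.09 to 0.17 kg; x and y square to its sides, z up out of the lid. Absent in some starts
- tin_c_center (a point): centre (half-way up) of a loose small square metal tin with a slip lid (lid 46 x 46 mm, upper 14 mm; body 44 x 44 mm; 46 mm high in all), 0.09 to 0.17 kg; x and y square to its sides, z up out of the lid. Absent in some starts
- tin_d_center (a point): centre (half-way up) of a loose small square metal tin with a slip lid (lid 46 x 46 mm, upper 14 mm; body 44 x 44 mm; 46 mm high in all), 0.09 to 0.17 kg; x and y square to its sides, z up out of the lid. Absent in some starts
- honey: bystander: jar with red cap, 65 mm in diameter, 100 mm tall; origin under its centre
- mug: bystander: white dotted mug, 82 x 117 x 91 mm; origin under its centre
- beans: bystander: low round tin, 75 mm in diameter, 58 mm tall; origin under its centre
- cream: bystander: round white pot, 72 mm in diameter, 62 mm tall; origin under its centre
- mill: bystander: wooden pepper mill, 58 mm in diameter, 170 mm tall; origin under its centre
- tare_pad: the same tare pad; origin 4 mm below its top centre
There are look-alikes about, which are no part of the job. What is shaped like the part that bears tin_c_center but pink is not meant.

How it is judged:
By the outcome, as a careful person would: the job done as asked, in the order asked, and still so for the second after the job is handed in, with the robot touching nothing.
Of tin_a, tin_b, tin_c, tin_d only 2 to 3 are there at a start; the rules pass over those that are not, and their reading is None.
At some moment in a run one of tin_a, tin_b, tin_c, tin_d may be knocked a few centimetres aside while the robot is not near it.
It also fails if it takes over 208 s, if anything falls off the work surface, if the arm or the gripper's body presses on something with over 40 N, if the wrist force passes 120 N, or if a joint passes its speed limit or range.

## Working session

There is one attempt and no reset: what is moved stays moved. The work goes in short steps, Python scripts to look and compute and a tool call to move; the robot and the scene stay as the last step left them, time stands still between calls to the robot, and variables do not carry over. Pictures are saved under pics/ and viewed, at most 14 in all, crops included, and the job is handed in when it is done.

Besides the shell and the picture viewer there is one more tool, called after "Emit:" in YAML: its name, and indented under it one key for each argument. play_rows: Moves the arm, as the interface text tells. Shift numbers are shares of 0.05 m and turn numbers shares of 8 degrees, none past 1 either way. Its arguments: {"type":"object","properties":{"series":{"type":"array"},"force":{"type":"number"}},"required":["series"]}

```bash
ls; mkdir -p pics; cat > h.py <<'E'
import numpy as np, cv2
from scipy.spatial.transform import Rotation as R
from station import ctrl, imaging
def cam(n):
    o=ctrl.get_obs(); im=imaging.get_image(n)
    K=np.array([[im['fx'],0,im['cx']],[0,im['fy'],im['cy']],[0,0,1]])
    if n=='wrist':
        T=np.eye(4);T[:3,:3]=R.from_rotvec(o['tool_rot']).as_matrix();T[:3,3]=o['tool_pos']
        C=T@np.array(im['hand_eye'])
    else: C=np.linalg.inv(np.array(im['extrinsics']))
    return im['color'],K,np.array(im['D'],float),C
def ray(px,K,D,C):
    u=cv2.undistortPoints(np.array(px,float).reshape(-1,1,2),K,D).reshape(-1,2)
    d=np.c_[u,np.ones(len(u))]@C[:3,:3].T
    return C[:3,3],d
def onz(px,z,K,D,C):
    o,d=ray(px,K,D,C)
    return o+d*((z-o[2])/d[:,2])[:,None]
def proj(P,K,D,C):
    W=np.linalg.inv(C)
    return cv2.projectPoints(np.array(P,float).reshape(-1,1,3),cv2.Rodrigues(W[:3,:3])[0],W[:3,3],K,D)[0].reshape(-1,2)
E
python3 - <<'E'
from h import *
import pickle
print(ctrl.get_obs())
d={}
for n in ['top','side','wrist']:
    c=cam(n); d[n]=c; cv2.imwrite(f'pics/{n}0.png',c[0]); print(n,c[3].round(3).tolist())
pickle.dump(d,open('c0.pkl','wb'))
E
```

```text
pics
{'t': 0.0, 'q': array([-1.27300827e+00,  5.33861338e-02,  1.61429849e+00,  7.29753413e-06,
        1.47599326e+00, -1.18970066e-01]), 'dq': array([ 0.00028974, -0.00022518, -0.00153688,  0.00077494,  0.00020939,
       -0.00023577]), 'effort': array([-4.65578760e-04, -3.93676114e+01, -3.70180929e+01, -1.35997811e-04,
        6.89328153e-03, -3.55984191e-06]), 'tool_pos': array([ 0.2528341 , -0.57089529,  0.23004219]), 'tool_rot': array([-3.07159985e+00, -6.49483906e-01,  2.80916331e-04]), 'contact_force': array([0.29099287, 0.31925906, 0.08713616]), 'wrist_torque': array([ 0.04205278, -0.01992203, -0.01015123]), 'grip_force': 0.0, 'opening': 0.0855580910714573}
top [[0.019, -0.99, 0.141, 0.385], [-0.999, -0.023, -0.022, 0.041], [0.025, -0.14, -0.99, 1.486], [0.0, 0.0, 0.0, 1.0]]
side [[0.93, -0.203, 0.306, 0.118], [-0.367, -0.5, 0.784, -1.16], [-0.006, -0.842, -0.54, 0.882], [0.0, 0.0, 0.0, 1.0]]
wrist [[0.404, -0.874, -0.271, 0.322], [-0.915, -0.386, -0.118, -0.54], [-0.001, 0.295, -0.955, 0.373], [0.0, 0.0, 0.0, 1.0]]
```

View pics/top0.png

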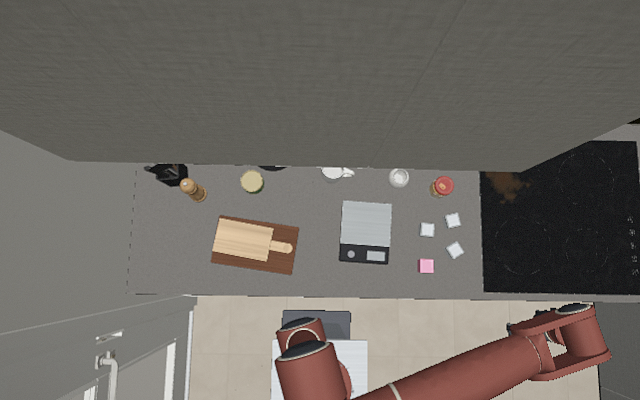

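View pics/side0.png

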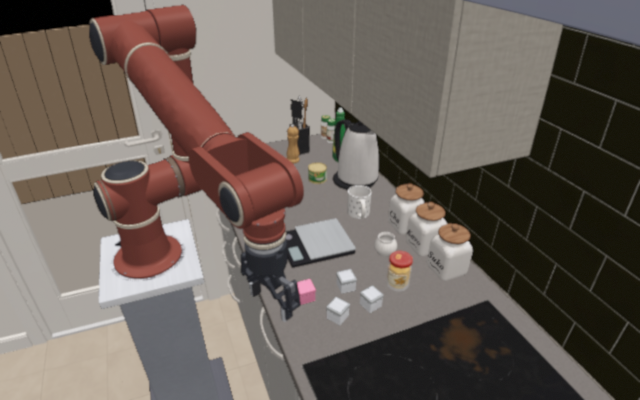

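Top view: tray (245,240) on the stand with its handle at (285,248), scale (365,232), tare pad (351,254). Candidates for tins: silver cubes (427,229), (453,220), (455,250); the pink cube (427,266) is the look-alike and gets left alone. Now measuring, with one close crop to check the choice.

```bash
python3 - <<'E'
from h import *
import pickle
d=pickle.load(open('c0.pkl','rb'))
im,K,D,C=d['top']; print(K[0,0],D)
hsv=cv2.cvtColor(im,cv2.COLOR_BGR2HSV)
def blobs(m,z,name,amin=60):
    cs,_=cv2.findContours(m.astype(np.uint8),cv2.RETR_EXTERNAL,cv2.CHAIN_APPROX_NONE)
    for c in cs:
        if cv2.contourArea(c)<amin: continue
        P=onz(c[:,0,:],z,K,D,C)[:,:2]
        r=cv2.minAreaRect((P*1000).astype(np.float32))
        print(name,c[:,0].mean(0).round(),np.array(r[0]).round(1),np.array(r[1]).round(1),round(r[2],1))
H,S,V=[hsv[...,i].astype(int) for i in range(3)]
box=np.zeros(H.shape,bool); box[165:292,135:480]=1
blobs(box&(S<40)&(V>180),0.046,'tin')
blobs(box&(H>150)&(S>60)&(V>180),0.046,'pink')
blobs(box&(H<25)&(S>60)&(V>165),0.078,'tray')
blobs(box&(H<25)&(S>60),0.06,'stand')
blobs(box&(V<60),0.02,'black')
blobs(box&(S<30)&(V>130),0.028,'plat')
a=cv2.resize(im[205:280,205:305],None,fx=4,fy=4,interpolation=2); b=cv2.resize(im[205:280,400:480],None,fx=4,fy=4,interpolation=2)
cv2.imwrite('pics/crop0.png',np.hstack([a,b]))
E
```

```text
429.360604806595 [-0.00385912  0.          0.          0.          0.        ]
tin [375. 256.] [ 430.4 -180.5] [51.7 26.6] 87.3
tin [455. 250.] [ 455.2 -449.4] [43.  40.4] 32.0
tin [427. 229.] [ 522.8 -356.7] [40.2 40.1] 83.5
tin [453. 220.] [ 556.8 -444.3] [39.7 40.5] 13.7
tin [366. 223.] [ 538.3 -146.5] [165.9 143.8] 87.0
tin [400. 176.] [ 702.7 -262. ] [61.6 47.2] 77.1
tin [338. 172.] [709.4 -49.5] [ 35.1 106.6] 1.5
pink [426. 266.] [ 400.6 -351.9] [43.1 45.2] 1.1
tray [250. 241.] [467.1 224.1] [254.9 109.6] 79.9
tray [186. 184.] [652.5 451.8] [33.7 39.7] 1.4
tray [444. 185.] [ 670.9 -407.6] [56.6 56.9] 45.2
tray [251. 182.] [669.5 240.7] [71.3 66.4] 2.2
stand [254. 244.] [458.6 222.6] [270.5 158.5] 82.3
stand [193. 189.] [639.4 437.5] [100.6  54.3] 52.4
stand [441. 186.] [ 671.7 -402.2] [65.9 83.5] 1.4
stand [251. 182.] [673.2 241.5] [72.2 70.8] 1.4
black [364. 253.] [ 436.8 -143.9] [166.6  58.8] 87.1
black [168. 172.] [691.7 543. ] [ 74.1 145.6] 1.4
plat [376. 256.] [ 431.  -183.4] [30.3 58.3] 1.1
plat [455. 250.] [ 457.1 -454.8] [49.6 48.5] 32.0
plat [427. 229.] [ 524.8 -360.5] [48.3 48.5] 89.0
plat [453. 220.] [ 558.7 -450.6] [48.3 49.4] 15.0
plat [368. 225.] [ 532.4 -151.6] [175.6 169.6] 87.3
plat [401. 176.] [ 702.  -269.9] [86.8 67.9] 87.8
plat [336. 171.] [715.  -41.9] [ 39.1 132.2] 1.5
```

View pics/crop0.png

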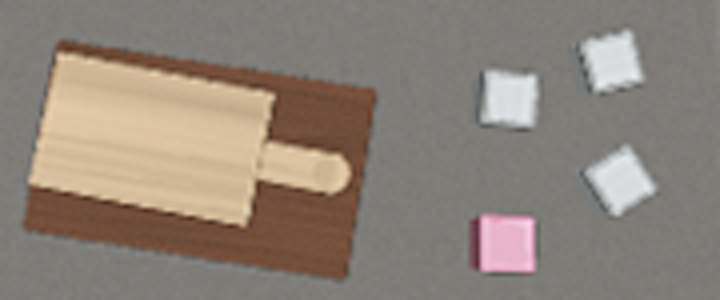

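Crop: light tray with its handle to the right on the dark stand, three silver tins and the pink look-alike (avoid). Next I plan the push from the tray's far left end with two part-open fingers.

```bash
cat >> h.py <<'E'
import json,os
def rot(z,y):
    z=np.array(z,float)/np.linalg.norm(z); y=np.array(y,float); y=y-z*(y@z); y/=np.linalg.norm(y)
    return R.from_matrix(np.c_[np.cross(y,z),y,z])
def down(deg): # tool y at world yaw deg
    a=np.radians(deg); return rot([0,0,-1],[np.cos(a),np.sin(a),0])
def log():
    o=ctrl.get_obs(); f=open('log.jsonl','a'); f.write(json.dumps([list(o['q']),list(o['tool_pos']),list(o['tool_rot'])])+'\n'); return o
def plan(p,r,grip,n=None,start=None,vmax=0.045,amax=7.5,show=True):
    """rows from start (or current) to (p,r)"""
    if start is None:
        o=log(); start=(np.array(o['tool_pos']),R.from_rotvec(o['tool_rot']))
    p0,r0=start; p=np.array(p,float); w=(r0.inv()*r).as_rotvec()
    n=n or max(1,int(np.ceil(max(np.linalg.norm(p-p0)/vmax,np.degrees(np.linalg.norm(w))/amax))))
    out=[]
    for i in range(n):
        ri=r0*R.from_rotvec(w*i/n)
        s=ri.inv().apply((p-p0)/n)/0.05; a=np.degrees(w/n)/8
        out.append([grip,[round(float(x),2)+0. for x in s],[round(float(x),2)+0. for x in a]])
    if show:
        for i in range(0,n,8): print(json.dumps(out[i:i+8]).replace(' ',''))
    return (p,r)
def st():
    o=log(); r=R.from_rotvec(o['tool_rot']).as_matrix()
    print('t%.2f'%o['t'],'p',o['tool_pos'].round(4),'y',r[:,1].round(3),'z',r[:,2].round(3),'q',o['q'].round(3),'F',np.round(o['contact_force'],1),'op',round(o['opening'],4),'g',round(o['grip_force'],1))
E
python3 - <<'E'
from h import *
s=plan([.495,.385,.21],down(-10),.5)
plan([.495,.385,.064],down(-10),.5,start=s)
E
```

```text
[[0.5,[0.55,-0.71,0.02],[0.0,0.0,-0.32]],[0.5,[0.58,-0.68,0.02],[0.0,0.0,-0.32]],[0.5,[0.61,-0.65,0.02],[0.0,0.0,-0.32]],[0.5,[0.64,-0.63,0.02],[0.0,0.0,-0.32]],[0.5,[0.67,-0.6,0.02],[0.0,0.0,-0.32]],[0.5,[0.7,-0.57,0.02],[0.0,0.0,-0.32]],[0.5,[0.72,-0.53,0.02],[0.0,0.0,-0.32]],[0.5,[0.74,-0.5,0.02],[0.0,0.0,-0.32]]]
[[0.5,[0.76,-0.47,0.02],[0.0,0.0,-0.32]],[0.5,[0.78,-0.43,0.02],[0.0,0.0,-0.32]],[0.5,[0.8,-0.4,0.02],[0.0,0.0,-0.32]],[0.5,[0.82,-0.36,0.02],[0.0,0.0,-0.32]],[0.5,[0.84,-0.33,0.02],[0.0,0.0,-0.32]],[0.5,[0.85,-0.29,0.02],[0.0,0.0,-0.32]],[0.5,[0.86,-0.25,0.02],[0.0,0.0,-0.32]],[0.5,[0.87,-0.21,0.02],[0.0,0.0,-0.32]]]
[[0.5,[0.88,-0.17,0.02],[0.0,0.0,-0.32]],[0.5,[0.89,-0.13,0.02],[0.0,0.0,-0.32]],[0.5,[0.89,-0.09,0.02],[0.0,0.0,-0.32]],[0.5,[0.89,-0.05,0.02],[0.0,0.0,-0.32]],[0.5,[0.9,-0.01,0.02],[0.0,0.0,-0.32]],[0.5,[0.9,0.03,0.02],[0.0,0.0,-0.32]]]
[[0.5,[0.0,0.0,0.73],[0.0,0.0,0.0]],[0.5,[0.0,0.0,0.73],[0.0,0.0,0.0]],[0.5,[0.0,0.0,0.73],[0.0,0.0,0.0]],[0.5,[0.0,0.0,0.73],[0.0,0.0,0.0]]]
```

Emit:
play_rows:
  series:
    - [0.5, [0.55, -0.71, 0.02], [0.0, 0.0, -0.32]]
    - [0.5, [0.58, -0.68, 0.02], [0.0, 0.0, -0.32]]
    - [0.5, [0.61, -0.65, 0.02], [0.0, 0.0, -0.32]]
    - [0.5, [0.64, -0.63, 0.02], [0.0, 0.0, -0.32]]
    - [0.5, [0.67, -0.6, 0.02], [0.0, 0.0, -0.32]]
    - [0.5, [0.7, -0.57, 0.02], [0.0, 0.0, -0.32]]
    - [0.5, [0.72, -0.53, 0.02], [0.0, 0.0, -0.32]]
    - [0.5, [0.74, -0.5, 0.02], [0.0, 0.0, -0.32]]

```text
t: 1.15
tool_pos: [0.3403, -0.2222, 0.223]
tool_rot: [-2.908, -1.188, -0.0]
contact_force: [0.0, 0.1, 0.2]
opening: 0.043
grip_force: 0.0
```

Emit:
play_rows:
  series:
    - [0.5, [0.76, -0.47, 0.02], [0.0, 0.0, -0.32]]
    - [0.5, [0.78, -0.43, 0.02], [0.0, 0.0, -0.32]]
    - [0.5, [0.8, -0.4, 0.02], [0.0, 0.0, -0.32]]
    - [0.5, [0.82, -0.36, 0.02], [0.0, 0.0, -0.32]]
    - [0.5, [0.84, -0.33, 0.02], [0.0, 0.0, -0.32]]
    - [0.5, [0.85, -0.29, 0.02], [0.0, 0.0, -0.32]]
    - [0.5, [0.86, -0.25, 0.02], [0.0, 0.0, -0.32]]
    - [0.5, [0.87, -0.21, 0.02], [0.0, 0.0, -0.32]]

```text
t: 2.15
tool_pos: [0.4273, 0.1254, 0.2151]
tool_rot: [2.65, 1.687, 0.0]
contact_force: [1.3, -0.7, -1.2]
opening: 0.043
grip_force: 0.0
```

Emit:
play_rows:
  series:
    - [0.5, [0.88, -0.17, 0.02], [0.0, 0.0, -0.32]]
    - [0.5, [0.89, -0.13, 0.02], [0.0, 0.0, -0.32]]
    - [0.5, [0.89, -0.09, 0.02], [0.0, 0.0, -0.32]]
    - [0.5, [0.89, -0.05, 0.02], [0.0, 0.0, -0.32]]
    - [0.5, [0.9, -0.01, 0.02], [0.0, 0.0, -0.32]]
    - [0.5, [0.9, 0.03, 0.02], [0.0, 0.0, -0.32]]
    - [0.5, [0, 0, 0], [0, 0, 0]]
    - [0.5, [0, 0, 0], [0, 0, 0]]

```text
t: 3.15
tool_pos: [0.4933, 0.3842, 0.2087]
tool_rot: [2.403, 2.023, -0.002]
contact_force: [0.1, 0.6, 0.4]
opening: 0.0424
grip_force: 0.0
```

```bash
python3 - <<'E'
from h import *
st()
im,K,D,C=cam('wrist'); cv2.imwrite('pics/w1.png',im)
import pickle; pickle.dump((im,K,D,C),open('w1.pkl','wb'))
E
```

```text
t3.15 p [0.4933 0.3842 0.2087] y [ 0.985 -0.17  -0.001] z [-0.001 -0.001 -1.   ] q [ 0.543  0.069  1.634 -0.     1.44   0.714] F [0.1 0.6 0.4] op 0.0424 g 0.0
```

View pics/w1.png

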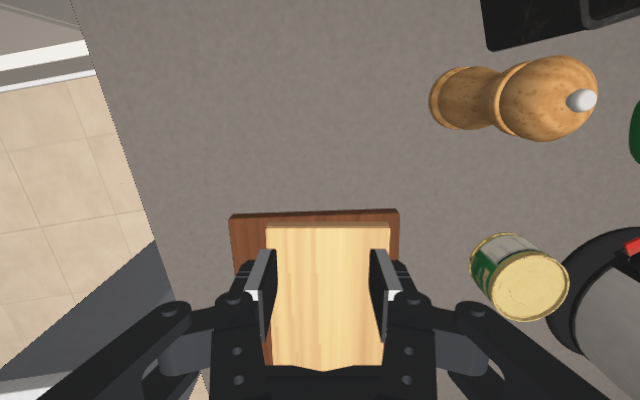

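Wrist view: the tray's left end runs (267,226)–(389,223), the stand's left end (231,216)–(398,211), nearly centred between the fingers.

```bash
python3 - <<'E'
from h import *
import pickle
im,K,D,C=pickle.load(open('w1.pkl','rb'))
print(onz([[267,227],[389,225]],.078,K,D,C).round(4), onz([[231,217],[398,212]],.06,K,D,C).round(4))
s=plan([.495,.385,.064],down(-10),.5)
plan([.495-.175*.12,.385-.985*.12,.064],down(-10),.5,n=8,start=s)
E
```

```text
[[0.4396 0.3601 0.078 ]
 [0.5446 0.3437 0.078 ]] [[0.4048 0.3688 0.06  ]
 [0.5567 0.3474 0.06  ]]
[[0.5,[0.01,0.01,0.73],[0.0,0.0,0.01]],[0.5,[0.01,0.01,0.73],[0.0,0.0,0.01]],[0.5,[0.01,0.01,0.73],[0.0,0.0,0.01]],[0.5,[0.01,0.01,0.73],[0.0,0.0,0.01]]]
[[0.5,[-0.3,0.0,0.0],[0.0,0.0,0.0]],[0.5,[-0.3,0.0,0.0],[0.0,0.0,0.0]],[0.5,[-0.3,0.0,0.0],[0.0,0.0,0.0]],[0.5,[-0.3,0.0,0.0],[0.0,0.0,0.0]],[0.5,[-0.3,0.0,0.0],[0.0,0.0,0.0]],[0.5,[-0.3,0.0,0.0],[0.0,0.0,0.0]],[0.5,[-0.3,0.0,0.0],[0.0,0.0,0.0]],[0.5,[-0.3,0.0,0.0],[0.0,0.0,0.0]]]
```

Emit:
play_rows:
  series:
    - [0.5, [0.01, 0.01, 0.73], [0, 0, 0]]
    - [0.5, [0.01, 0.01, 0.73], [0, 0, 0]]
    - [0.5, [0.01, 0.01, 0.73], [0, 0, 0]]
    - [0.5, [0.01, 0.01, 0.7], [0, 0, 0]]
    - [0.5, [-0.2, 0, 0], [0, 0, 0]]
    - [0.5, [-0.2, 0, 0], [0, 0, 0]]
    - [0.5, [-0.15, 0, 0], [0, 0, 0]]
    - [0.5, [-0.15, 0, 0], [0, 0, 0]]

```text
t: 4.2
tool_pos: [0.4914, 0.3523, 0.0673]
tool_rot: [2.404, 2.023, 0.008]
contact_force: [0.0, 2.5, 2.0]
opening: 0.0425
grip_force: 1.3
```

Emit:
play_rows:
  series:
    - [0.5, [-0.15, 0, 0], [0, 0, 0]]
    - [0.5, [-0.15, 0, 0], [0, 0, 0]]
    - [0.5, [-0.15, 0, 0], [0, 0, 0]]
    - [0.5, [-0.15, 0, 0], [0, 0, 0]]
    - [0.5, [-0.15, 0, 0], [0, 0, 0]]
    - [0.5, [-0.15, 0, 0], [0, 0, 0]]
    - [0.5, [-0.1, 0, 0], [0, 0, 0]]
    - [0.5, [-0.1, 0, 0], [0, 0, 0]]

```text
t: 5.2
tool_pos: [0.4805, 0.2971, 0.0647]
tool_rot: [-2.403, -2.024, 0.001]
contact_force: [0.6, 1.9, 1.3]
opening: 0.0428
grip_force: 1.1
```

Emit:
play_rows:
  series:
    - [0.5, [-0.1, 0, 0], [0, 0, 0]]
    - [0.5, [-0.1, 0, 0], [0, 0, 0]]
    - [0.5, [0, 0, 0], [0, 0, 0]]

```text
t: 5.58
tool_pos: [0.4785, 0.2869, 0.0644]
tool_rot: [2.403, 2.023, -0.003]
contact_force: [-0.7, 0.7, -0.1]
opening: 0.0428
grip_force: 0.0
```

```bash
python3 - <<'E'
from h import *
st()
im,K,D,C=cam('wrist')
t=cam('top')[0]
cv2.imwrite('pics/w2.png',np.hstack([cv2.resize(im,(400,250)),cv2.resize(t[190:290,200:340],(350,250))]))
E
```

```text
t5.58 p [0.4785 0.2869 0.0644] y [ 0.985 -0.17  -0.001] z [-0.001 -0.001 -1.   ] q [ 4.070e-01  5.900e-02  1.900e+00 -1.000e-03  1.183e+00  5.790e-01] F [-0.7  0.7 -0.1] op 0.0428 g 0.0
```

View pics/w2.png

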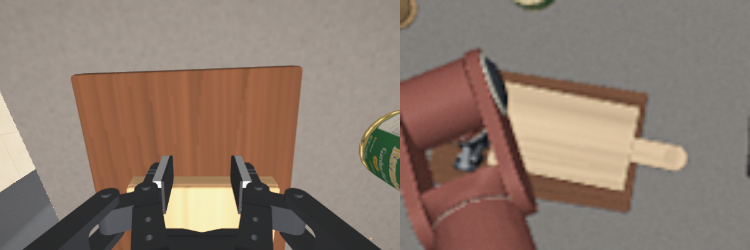

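The handle now sticks out past the right-hand end (crop: tip (687,157), stand edge about (640,100)). Next I lift clear and pitch the tool towards +y in stages, logging joints to fit the arm's geometry for the horizontal grasp.

```bash
python3 - <<'E'
from h import *
def tool(h,pitch,up=1): # pointing azimuth h deg, pitched down; up=1: tool x up
    a=np.radians(h);b=np.radians(pitch); z=[np.cos(a)*np.cos(b),np.sin(a)*np.cos(b),-np.sin(b)]
    y=np.array([np.sin(a),-np.cos(a),0])*up
    return rot(z,y)
s=plan([.475,.29,.25],down(-10),.6)
s=plan([.45,.10,.28],tool(81,50),.7,start=s)
s=plan([.44,-.02,.28],tool(81,15),.7,start=s)
E
```

```text
[[0.6,[0.01,-0.02,-0.74],[0.0,0.0,0.0]],[0.6,[0.01,-0.02,-0.74],[0.0,0.0,0.0]],[0.6,[0.01,-0.02,-0.74],[0.0,0.0,0.0]],[0.6,[0.01,-0.02,-0.74],[0.0,0.0,0.0]],[0.6,[0.01,-0.02,-0.74],[0.0,0.0,0.0]]]
[[0.7,[-0.64,0.03,-0.1],[0.01,0.83,-0.02]],[0.7,[-0.62,0.03,-0.17],[0.01,0.83,-0.02]],[0.7,[-0.6,0.02,-0.24],[0.01,0.83,-0.02]],[0.7,[-0.57,0.02,-0.31],[0.01,0.83,-0.02]],[0.7,[-0.53,0.02,-0.38],[0.01,0.83,-0.02]],[0.7,[-0.48,0.02,-0.43],[0.01,0.83,-0.02]]]
[[0.7,[-0.37,0.04,-0.31],[0.0,0.87,0.0]],[0.7,[-0.33,0.04,-0.35],[0.0,0.87,0.0]],[0.7,[-0.28,0.04,-0.39],[0.0,0.87,0.0]],[0.7,[-0.23,0.04,-0.42],[0.0,0.87,0.0]],[0.7,[-0.18,0.04,-0.45],[0.0,0.87,0.0]]]
```

Emit:
play_rows:
  series:
    - [0.6, [0.01, -0.02, -0.74], [0, 0, 0]]
    - [0.6, [0.01, -0.02, -0.74], [0, 0, 0]]
    - [0.6, [0.01, -0.02, -0.74], [0, 0, 0]]
    - [0.6, [0.01, -0.02, -0.74], [0, 0, 0]]
    - [0.6, [0.01, -0.02, -0.74], [0, 0, 0]]
    - [0.7, [-0.64, 0.03, -0.1], [0.01, 0.83, -0.02]]
    - [0.7, [-0.62, 0.03, -0.17], [0.01, 0.83, -0.02]]
    - [0.7, [-0.6, 0.02, -0.24], [0.01, 0.83, -0.02]]

```text
t: 6.68
tool_pos: [0.462, 0.1953, 0.2647]
tool_rot: [-2.2, -1.871, -0.388]
contact_force: [0.5, -0.7, -0.9]
opening: 0.0596
grip_force: 0.0
```

```bash
python3 -c "
from h import *
st()"
```

```text
t6.67 p [0.462  0.1953 0.2647] y [ 0.987 -0.16  -0.002] z [ 0.054  0.339 -0.939] q [ 0.058 -0.374  1.965  0.344  1.479  0.2  ] F [ 0.5 -0.7 -0.9] op 0.0596 g 0.0
```

Emit:
play_rows:
  series:
    - [0.7, [-0.57, 0.02, -0.31], [0.01, 0.83, -0.02]]
    - [0.7, [-0.53, 0.02, -0.38], [0.01, 0.83, -0.02]]
    - [0.7, [-0.48, 0.02, -0.43], [0.01, 0.83, -0.02]]
    - [0.7, [0, 0, 0], [0, 0, 0]]

```text
t: 7.18
tool_pos: [0.4501, 0.0975, 0.2778]
tool_rot: [-1.978, -1.682, -0.712]
contact_force: [-0.1, -1.0, -0.6]
opening: 0.0598
grip_force: 0.0
```

```bash
python3 -c "
from h import *
st()"
```

```text
t7.17 p [0.4501 0.0975 0.2778] y [ 0.987 -0.159 -0.005] z [ 0.098  0.633 -0.768] q [-0.359 -0.434  2.065  0.68   1.655 -0.189] F [-0.1 -1.  -0.6] op 0.0598 g 0.0
```

Emit:
play_rows:
  series:
    - [0.7, [-0.37, 0.04, -0.31], [0, 0.87, 0]]
    - [0.7, [-0.33, 0.04, -0.35], [0, 0.87, 0]]
    - [0.7, [-0.28, 0.04, -0.39], [0, 0.87, 0]]
    - [0.7, [-0.23, 0.04, -0.42], [0, 0.87, 0]]
    - [0.7, [-0.18, 0.04, -0.45], [0, 0.87, 0]]
    - [0.7, [0, 0, 0], [0, 0, 0]]
    - [0.7, [0, 0, 0], [0, 0, 0]]

```text
t: 8.05
tool_pos: [0.4419, -0.019, 0.2802]
tool_rot: [-1.531, -1.314, -1.163]
contact_force: [0.0, -0.9, -0.3]
opening: 0.0597
grip_force: 0.0
```

```bash
cat > kin.py <<'E'
from h import *
from scipy.optimize import least_squares
Rz=lambda a:R.from_rotvec([0,0,a]); Ry=lambda a:R.from_rotvec([0,a,0])
def fk(q,P):
    r2,h2,ax,az,ex,ez,l5,y0,lt=P
    A=Rz(q[0]); p=A.apply([r2,y0,h2]); A=A*Ry(q[1]); p=p+A.apply([ax,0,az]); A=A*Ry(q[2])
    p=p+A.apply([ex,0,ez]); A=A*Rz(q[3]); A=A*Ry(q[4]); p=p+A.apply([l5,0,0]); A=A*Rz(q[5]); p=p+A.apply([0,0,lt])
    return p,A
def fit():
    d=[json.loads(l) for l in open('log.jsonl')]
    x0=np.array([0,.3,0,.4,0,.4,0,.07,.25])
    def res(P):
        o=[]
        for q,p,r in d:
            a,A=fk(q,P); o+=list((a-p)*1000)
        return np.r_[o,(P-x0)*.05]
    s=least_squares(res,x0); rr=max(np.degrees((fk(q,s.x)[1].inv()*R.from_rotvec(r)).magnitude()) for q,p,r in d)
    return s.x,np.abs(s.fun[:-9]).max(),rr
E
python3 - <<'E'
from kin import *
st()
P,e,rr=fit(); print(P.round(4),e,rr)
np.save('P.npy',P)
E
```

```text
t8.05 p [ 0.4419 -0.019   0.2802] y [ 0.989 -0.15  -0.002] z [ 0.144  0.953 -0.266] q [-0.769 -0.114  2.05   1.052  2.012 -0.568] F [ 0.  -0.9 -0.3] op 0.0597 g 0.0
[ 0.      0.238   0.      0.4264  0.0957  0.6099 -0.      0.0742  0.2795] 8.138672652480139e-07 90.0
```

```bash
cat >> kin.py <<'E'
P=np.load('P.npy') if os.path.exists('P.npy') else None
OFF=None
def off():
    q,p,r=json.loads(open('log.jsonl').readlines()[-1]); return fk(q,P)[1].inv()*R.from_rotvec(r)
LO=np.array([-3.01,-1.01,.06,-1.02,.09,-3.14]);HI=np.array([3.01,2.22,2.58,4.17,2.62,3.14])
def ik(p,r,q0):
    O=off()
    f=lambda q:np.r_[(fk(q,P)[0]-p)*10,((fk(q,P)[1]*O).inv()*r).as_rotvec()]
    s=least_squares(f,np.clip(q0,LO+.02,HI-.02),bounds=(LO,HI)); return s.x,np.abs(s.fun).max()
def tool(h,pitch,up=1):
    a=np.radians(h);b=np.radians(pitch); z=[np.cos(a)*np.cos(b),np.sin(a)*np.cos(b),-np.sin(b)]
    return rot(z,np.array([np.sin(a),-np.cos(a),0])*up)
E
python3 - <<'E'
from kin import *
print(off().as_rotvec(degrees=True).round(2))
im,K,D,C=cam('top'); cv2.imwrite('pics/t3.png',im)
hsv=cv2.cvtColor(im,cv2.COLOR_BGR2HSV); H,S,V=[hsv[...,i].astype(int) for i in range(3)]
b=np.zeros(H.shape,bool); b[200:292,190:345]=1
m=(b&(H<25)&(S>60)&(V>165)).astype(np.uint8)
cs=max(cv2.findContours(m,0,cv2.CHAIN_APPROX_NONE)[0],key=cv2.contourArea)
print(cs[:,0].min(0),cs[:,0].max(0))
X=onz(cs[:,0],.078,K,D,C)[:,:2]; r=cv2.minAreaRect((X*1000).astype(np.float32)); print(r)
a=np.radians(-9); u=np.array([np.sin(-a),np.cos(a)]); 
# handle strip: points whose coordinate along u is low
s=X@u; s0=s.min(); Xh=onz(cs[:,0],.068,K,D,C)[:,:2]; k=(s>s0+.012)&(s<s0+.06); v=np.array([u[1],-u[0]])
w=Xh[k]@v; up=Xh[k][w>np.median(w)]; lo=Xh[k][w<np.median(w)]
print('tip',s0,'mid',up.mean(0),lo.mean(0),(up.mean(0)+lo.mean(0))/2)
for z in (up,lo): print(np.degrees(np.polyfit(z@u,z@v,1)[0]))
q0=ctrl.get_obs()['q']
g=np.array([.446,.061,.064])
for a in (10,15,20,25):
    r=tool(81,a); q,e=ik(g+.019*r.apply([0,0,1]),r,q0); print('grasp',a,q.round(2),round(e,4))
c=np.array([.53,-.15,.042])
for h in (30,45,60,75):
  for b in (30,40):
    u=np.array([np.cos(np.radians(h)),np.sin(np.radians(h)),0]); r=tool(h,b,-1)
    best=min((ik(c-.1275*u+.019*r.apply([0,0,1]),r,qq) for qq in ([-.8,0,2,1,2,-2.5],[-.8,0,2,1,2,2.5],[-.8,0.5,2,3,1,0])),key=lambda x:x[1])
    print('place',h,b,best[0].round(2),round(best[1],4))
E
```

```text
[-0. -0. 90.]
[235 223] [315 266]
((452.46563720703125, 148.34390258789062), (254.3448028564453, 110.72621154785156), 80.505615234375)
tip 0.09011309257858478 mid [0.45190773 0.05738065] [0.42308659 0.06089774] [0.43749716 0.0591392 ]
1.507409709099309
-0.3580795364955357
grasp 10 [-0.61  0.32  2.14  1.11  1.71 -0.96] 0.0
grasp 15 [-0.6   0.26  2.16  1.07  1.65 -0.92] 0.0
grasp 20 [-0.58  0.19  2.17  1.03  1.6  -0.88] 0.0
grasp 25 [-0.57  0.14  2.19  0.98  1.55 -0.84] 0.0
place 30 30 [-1.16  0.04  2.3   1.11  1.29  2.41] 0.0
place 30 40 [-1.09 -0.06  2.3   0.97  1.19  2.57] 0.0
place 45 30 [-1.11  0.23  2.08  0.97  1.44  2.36] 0.0
place 45 40 [-1.06  0.13  2.1   0.86  1.34  2.46] 0.0
place 60 30 [-1.04  0.39  1.87  0.85  1.58  2.31] 0.0
place 60 40 [-1.    0.3   1.9   0.75  1.48  2.38] 0.0
place 75 30 [-0.95  0.53  1.67  0.74  1.73  2.26] 0.0
place 75 40 [-0.92  0.44  1.71  0.65  1.61  2.29] 0.0
```

```bash
python3 - <<'E'
from kin import *
r=tool(80.7,12); z=r.apply([0,0,1])
g=np.array([.4375,.0585,.0645])-.002*z+.019*z
print(g)
s=plan(g-.08*z,r,.75)
s=plan(g,r,.75,start=s,n=3)
E
```

```text
[0.44018723 0.07490994 0.0609655 ]
[[0.75,[-0.77,-0.07,0.27],[-0.02,0.09,0.0]],[0.75,[-0.77,-0.07,0.26],[-0.02,0.09,0.0]],[0.75,[-0.77,-0.07,0.25],[-0.02,0.09,0.0]],[0.75,[-0.78,-0.07,0.24],[-0.02,0.09,0.0]],[0.75,[-0.78,-0.07,0.23],[-0.02,0.09,0.0]]]
[[0.75,[0.0,0.0,0.53],[0.0,0.0,0.0]],[0.75,[0.0,0.0,0.53],[0.0,0.0,0.0]],[0.75,[0.0,0.0,0.53],[0.0,0.0,0.0]]]
```

Emit:
play_rows:
  series:
    - [0.75, [-0.77, -0.07, 0.27], [-0.02, 0.09, 0]]
    - [0.75, [-0.77, -0.07, 0.26], [-0.02, 0.09, 0]]
    - [0.75, [-0.77, -0.07, 0.25], [-0.02, 0.09, 0]]
    - [0.75, [-0.78, -0.07, 0.24], [-0.02, 0.09, 0]]
    - [0.75, [-0.78, -0.07, 0.23], [-0.02, 0.09, 0]]
    - [0.75, [0, 0, 0], [0, 0, 0]]

```text
t: 8.85
tool_pos: [0.4254, -0.0012, 0.0761]
tool_rot: [-1.491, -1.261, -1.211]
contact_force: [0.1, -0.2, 0.7]
opening: 0.0645
grip_force: 0.0
```

```bash
python3 - <<'E'
from kin import *
st(); im,K,D,C=cam('wrist'); cv2.imwrite('pics/w3.png',im)
a=np.radians(80.7);u=np.array([np.cos(a),np.sin(a),0]);v=np.array([u[1],-u[0],0]); t=np.array([.4375,.0585,.068])
print(proj([t-.036*u,t+.0375*u,t+v*.016,t-v*.016],K,D,C).round())
E
```

```text
t8.85 p [ 0.4254 -0.0012  0.0761] y [ 0.987 -0.163 -0.004] z [ 0.159  0.966 -0.202] q [-0.778  0.287  2.114  0.966  1.806 -0.964] F [ 0.1 -0.2  0.7] op 0.0645 g 0.0
[[327. 248.]
 [326. 187.]
 [351. 213.]
 [301. 214.]]
```

View pics/w3.png

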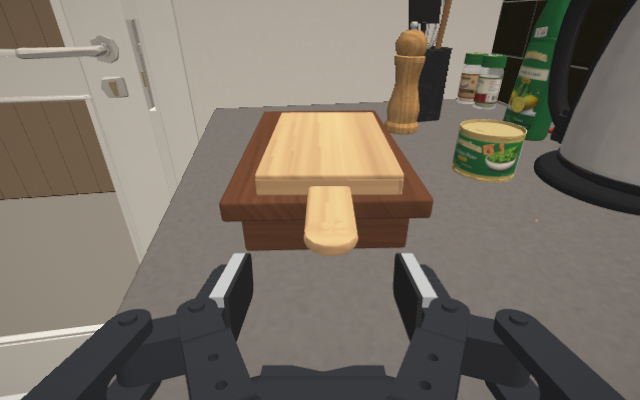

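Wrist view: handle straight ahead, edges (306,214)–(354,214), body end at row 190, stand edge at row about 213. Checking how far the handle clears the stand.

```bash
python3 - <<'E'
from kin import *
im,K,D,C=cam('wrist')
print(onz([[330,191],[330,213],[225,213],[430,213]],.06,K,D,C).round(4)); print(onz([[331,240],[330,187],[306,214],[354,214]],.068,K,D,C).round(4))
E
```

```text
[[0.4504 0.106  0.06  ]
 [0.4443 0.0731 0.06  ]
 [0.3722 0.0851 0.06  ]
 [0.513  0.0618 0.06  ]]
[[0.4368 0.0305 0.068 ]
 [0.4487 0.0972 0.068 ]
 [0.4262 0.0614 0.068 ]
 [0.4569 0.0563 0.068 ]]
```

Row 196 is the stand's top edge (the band below it is its front face), so about 66 mm of handle is clear. Now I go in and close.

Emit:
play_rows:
  series:
    - [0.75, [0, 0.03, 0.4], [0, 0, 0]]
    - [0.75, [0, 0.02, 0.4], [0, 0, 0]]
    - [0.75, [0, 0.02, 0.4], [0, 0, 0]]
    - [0.75, [0, 0.02, 0.38], [0, 0, 0]]
    - [0.75, [0, 0, 0], [0, 0, 0]]
  force: 60

```text
t: 9.57
tool_pos: [0.4437, 0.0737, 0.0619]
tool_rot: [-1.491, -1.268, -1.214]
contact_force: [0.1, 0.1, -0.5]
opening: 0.0641
grip_force: 0.0
```

Emit:
play_rows:
  series:
    - [0.0, [0, 0, 0], [0, 0, 0]]
    - [0.0, [0, 0, 0], [0, 0, 0]]
    - [0.0, [0, 0, 0], [0, 0, 0]]
    - [0.0, [0, 0, 0], [0, 0, 0]]
    - [0.0, [0, 0, 0], [0, 0, 0]]
    - [0.0, [0, 0, 0], [0, 0, 0]]
  force: 60

```text
t: 10.32
tool_pos: [0.4442, 0.0718, 0.0616]
tool_rot: [-1.492, -1.264, -1.217]
contact_force: [-2.3, -4.3, 4.9]
opening: 0.0308
grip_force: 59.7
```

```bash
python3 - <<'E'
from kin import *
st(); im,K,D,C=cam('wrist'); a=cam('side')[0]; cv2.imwrite('pics/w4.png',np.hstack([cv2.resize(im,(400,250)),cv2.resize(a[110:310,90:410],(400,250))]))
E
```

```text
t10.32 p [0.4442 0.0718 0.0616] y [ 0.986 -0.166  0.002] z [ 0.163  0.966 -0.203] q [-0.629  0.286  2.158  1.084  1.696 -0.954] F [-2.3 -4.3  4.9] op 0.0308 g 59.7
```

View pics/w4.png

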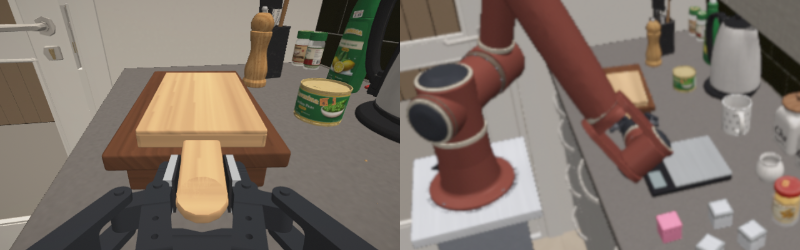

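Handle gripped (31 mm opening); the side view shows the wrist clear of the scale. Lift, roll 180° about the tool axis, then swing to the pose above the scale.

```bash
python3 - <<'E'
from kin import *
o=ctrl.get_obs(); r0=R.from_rotvec(o['tool_rot'])
s=plan([.444,.068,.16],r0,0,vmax=.025)
s=plan([.44,.0,.32],r0,0,vmax=.04,start=s)
qq=o['q']
for k in range(0,181,30):
    r=r0*R.from_rotvec([0,0,np.radians(k)]); qq,e=ik(s[0],r,qq); print(k,qq.round(2),round(e,5))
c=np.array([.541,-.149]);u=np.array([.7071,.7071]); rr=tool(45,35,-1)
th=np.radians(47); hd=np.r_[c+.09*u-u*(.2175*np.cos(th)-.014*np.sin(th)),.23]; tp=hd+.019*rr.apply([0,0,1]); print(tp)
s=plan(tp,rr,0,start=(s[0],r),vmax=.035,amax=6)
for k in range(0,11,2):
    f=k/10; w=(r.inv()*rr).as_rotvec(); qq,e=ik([.44,0,.32]+f*(tp-[.44,0,.32]),r*R.from_rotvec(w*f),qq); print(qq.round(2),round(e,5))
E
```

```text
[[0,[0.48,0.0,-0.12],[0.0,0.0,0.0]],[0,[0.48,0.0,-0.12],[0.0,0.0,0.0]],[0,[0.48,0.0,-0.12],[0.0,0.0,0.0]],[0,[0.48,0.0,-0.12],[0.0,0.0,0.0]]]
[[0,[0.57,0.03,-0.4],[0.0,0.0,0.0]],[0,[0.57,0.03,-0.4],[0.0,0.0,0.0]],[0,[0.57,0.03,-0.4],[0.0,0.0,0.0]],[0,[0.57,0.03,-0.4],[0.0,0.0,0.0]],[0,[0.57,0.03,-0.4],[0.0,0.0,0.0]]]
0 [-0.76 -0.18  2.07  1.15  2.04 -0.48] 0.0
30 [-0.76 -0.18  2.07  1.15  2.04  0.04] 0.0
60 [-0.76 -0.18  2.07  1.15  2.04  0.57] 0.0
90 [-0.76 -0.18  2.07  1.15  2.04  1.09] 0.0
120 [-0.76 -0.18  2.07  1.15  2.04  1.61] 0.0
150 [-0.76 -0.18  2.07  1.15  2.04  2.14] 0.0
180 [-0.76 -0.18  2.07  1.15  2.04  2.66] 0.0
[ 0.51799687 -0.17200313  0.21910205]
[[0,[0.33,-0.26,-0.33],[0.51,0.35,0.22]],[0,[0.33,-0.3,-0.3],[0.51,0.35,0.22]],[0,[0.34,-0.33,-0.26],[0.51,0.35,0.22]],[0,[0.34,-0.35,-0.22],[0.51,0.35,0.22]],[0,[0.34,-0.38,-0.17],[0.51,0.35,0.22]],[0,[0.33,-0.4,-0.13],[0.51,0.35,0.22]],[0,[0.33,-0.42,-0.08],[0.51,0.35,0.22]],[0,[0.31,-0.43,-0.04],[0.51,0.35,0.22]]]
[-0.76 -0.18  2.07  1.15  2.04  2.66] 0.0
[-0.81 -0.18  2.07  1.11  1.95  2.68] 0.0
[-0.85 -0.18  2.06  1.07  1.85  2.7 ] 0.0
[-0.88 -0.18  2.06  1.03  1.74  2.73] 0.0
[-0.9  -0.17  2.05  0.99  1.62  2.77] 0.0
[-0.91 -0.16  2.05  0.95  1.49  2.82] 0.0
```

Emit:
play_rows:
  series:
    - [0, [0.3, 0, -0.06], [0, 0, 0]]
    - [0, [0.48, 0, -0.12], [0, 0, 0]]
    - [0, [0.48, 0, -0.12], [0, 0, 0]]
    - [0, [0.5, 0, -0.14], [0, 0, 0]]
    - [0, [0.57, 0.03, -0.35], [0, 0, 0]]
    - [0, [0.57, 0.03, -0.4], [0, 0, 0]]
    - [0, [0.57, 0.03, -0.4], [0, 0, 0]]
    - [0, [0.57, 0.03, -0.4], [0, 0, 0]]

```text
t: 11.42
tool_pos: [0.4399, 0.0157, 0.2783]
tool_rot: [-1.497, -1.263, -1.212]
contact_force: [-0.2, 0.2, -2.0]
opening: 0.0308
grip_force: 59.5
```

Emit:
play_rows:
  series:
    - [0, [0.57, 0.03, -0.4], [0, 0, 0]]
    - [0, [0, 0, 0], [0, 0, 0.4]]
    - [0, [0, 0, 0], [0, 0, 0.8]]
    - [0, [0, 0, 0], [0, 0, 0.8]]
    - [0, [0, 0, 0], [0, 0, 0.9]]
    - [0, [0, 0, 0], [0, 0, 0.9]]
    - [0, [0, 0, 0], [0, 0, 0.9]]
    - [0, [0, 0, 0], [0, 0, 0.9]]

```text
t: 12.42
tool_pos: [0.4392, 0.0022, 0.3092]
tool_rot: [-1.744, -0.554, -0.679]
contact_force: [-0.2, 0.1, -2.3]
opening: 0.0311
grip_force: 59.5
```

Emit:
play_rows:
  series:
    - [0, [0, 0, 0], [0, 0, 0.9]]
    - [0, [0, 0, 0], [0, 0, 0.9]]
    - [0, [0, 0, 0], [0, 0, 0.9]]
    - [0, [0, 0, 0], [0, 0, 0.9]]
    - [0, [0, 0, 0], [0, 0, 0.9]]
    - [0, [0, 0, 0], [0, 0, 0.9]]
    - [0, [0, 0, 0], [0, 0, 0.9]]
    - [0, [0, 0, 0], [0, 0, 0.9]]

```text
t: 13.42
tool_pos: [0.4392, 0.0022, 0.3091]
tool_rot: [-1.745, 0.345, 0.04]
contact_force: [-0.0, -0.1, -2.8]
opening: 0.0312
grip_force: 59.5
```

Emit:
play_rows:
  series:
    - [0, [0, 0, 0], [0, 0, 0.9]]
    - [0, [0, 0, 0], [0, 0, 0.9]]
    - [0, [0, 0, 0], [0, 0, 0.9]]
    - [0, [0, 0, 0], [0, 0, 0.9]]
    - [0, [0, 0, 0], [0, 0, 0.9]]
    - [0, [0, 0, 0], [0, 0, 0.9]]
    - [0, [0, 0, 0], [0, 0, 0.9]]
    - [0, [0, 0, 0], [0, 0, 0.9]]

```text
t: 14.42
tool_pos: [0.4392, 0.0022, 0.3091]
tool_rot: [-1.412, 1.184, 0.756]
contact_force: [-0.4, 0.2, -2.5]
opening: 0.0308
grip_force: 59.5
```

Emit:
play_rows:
  series:
    - [0, [0, 0, 0], [0, 0, 0.4]]
    - [0, [0, 0, 0], [0, 0, 0]]

```text
t: 14.68
tool_pos: [0.4392, 0.0023, 0.3096]
tool_rot: [-1.387, 1.223, 0.792]
contact_force: [0.2, -0.2, -1.9]
opening: 0.0312
grip_force: 59.6
```

```bash
python3 - <<'E'
from kin import *
st(); im,K,D,C=cam('wrist'); a=cam('side')[0]; cv2.imwrite('pics/w5.png',np.hstack([cv2.resize(im,(400,250)),cv2.resize(a[60:310,90:490],(400,250))]))
c=np.array([.541,-.149]);u=np.array([.7071,.7071]); rr=tool(45,35,-1)
th=np.radians(47); hd=np.r_[c+.09*u-u*(.2175*np.cos(th)-.014*np.sin(th)),.23]; tp=hd+.019*rr.apply([0,0,1]); print(tp)
plan(tp,rr,0,vmax=.03,amax=5)
E
```

```text
t14.68 p [0.4392 0.0023 0.3096] y [-0.954  0.101 -0.282] z [ 0.163  0.965 -0.205] q [-0.753 -0.175  2.081  1.143  2.031  2.35 ] F [ 0.2 -0.2 -1.9] op 0.0312 g 59.6
[ 0.51799687 -0.17200313  0.21910205]
[[0,[0.27,-0.12,-0.25],[0.33,0.31,0.34]],[0,[0.27,-0.15,-0.23],[0.33,0.31,0.34]],[0,[0.27,-0.17,-0.21],[0.33,0.31,0.34]],[0,[0.27,-0.19,-0.19],[0.33,0.31,0.34]],[0,[0.27,-0.21,-0.17],[0.33,0.31,0.34]],[0,[0.27,-0.23,-0.15],[0.33,0.31,0.34]],[0,[0.26,-0.25,-0.13],[0.33,0.31,0.34]],[0,[0.25,-0.27,-0.1],[0.33,0.31,0.34]]]
[[0,[0.24,-0.29,-0.08],[0.33,0.31,0.34]],[0,[0.23,-0.3,-0.05],[0.33,0.31,0.34]],[0,[0.22,-0.31,-0.03],[0.33,0.31,0.34]]]
```

View pics/w5.png

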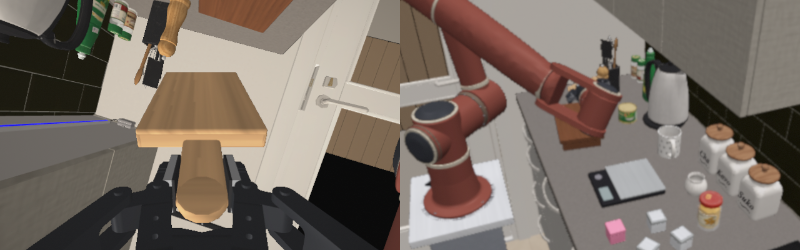

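Wrist view: the tray is held squarely at its handle (row 175) and almost turned over. Continuing to the pose above the scale.

Emit:
play_rows:
  series:
    - [0, [0.27, -0.12, -0.25], [0.33, 0.31, 0.34]]
    - [0, [0.27, -0.15, -0.23], [0.33, 0.31, 0.34]]
    - [0, [0.27, -0.17, -0.21], [0.33, 0.31, 0.34]]
    - [0, [0.27, -0.19, -0.19], [0.33, 0.31, 0.34]]
    - [0, [0.27, -0.21, -0.17], [0.33, 0.31, 0.34]]
    - [0, [0.27, -0.23, -0.15], [0.33, 0.31, 0.34]]
    - [0, [0.26, -0.25, -0.13], [0.33, 0.31, 0.34]]
    - [0, [0.25, -0.27, -0.1], [0.33, 0.31, 0.34]]

```text
t: 15.78
tool_pos: [0.4966, -0.1247, 0.2446]
tool_rot: [-1.023, 1.838, 0.549]
contact_force: [-0.3, 0.6, -1.9]
opening: 0.0311
grip_force: 59.7
```

Emit:
play_rows:
  series:
    - [0, [0.24, -0.29, -0.08], [0.33, 0.31, 0.34]]
    - [0, [0.23, -0.3, -0.05], [0.33, 0.31, 0.34]]
    - [0, [0.22, -0.31, -0.03], [0.33, 0.31, 0.34]]
    - [0, [0, 0, 0], [0, 0, 0]]
    - [0, [0, 0, 0], [0, 0, 0]]

```text
t: 16.4
tool_pos: [0.5183, -0.1707, 0.221]
tool_rot: [-0.86, 2.041, 0.444]
contact_force: [-0.3, -0.1, -2.9]
opening: 0.0311
grip_force: 59.7
```

```bash
python3 - <<'E'
from kin import *
st(); c=np.array([.541,-.149]);u=np.array([.7071,.7071]); rr=tool(45,35,-1)
s=None
for t,n in ((47,1),(36,4),(24,4),(12,4),(4,4)):
    th=np.radians(t); L=.2175*np.cos(th)-.014*np.sin(th)
    hd=np.r_[c+.09*u-u*L,.028+.2175*np.sin(th)+.014*np.cos(th)+(.004 if t==47 else 0)]; tp=hd+.019*rr.apply([0,0,1])
    print(t,tp.round(4)); s=plan(tp,rr,0,start=s,n=n if s else 2)
E
```

```text
t16.40 p [ 0.5183 -0.1707  0.221 ] y [-0.714  0.7   -0.004] z [ 0.576  0.584 -0.572] q [-0.904 -0.159  2.042  0.955  1.493  2.811] F [-0.3 -0.1 -2.9] op 0.0311 g 59.7
47 [ 0.518  -0.172   0.1897]
[[0,[0.26,-0.01,0.17],[0.02,0.01,0.03]],[0,[0.26,-0.01,0.17],[0.02,0.01,0.03]]]
36 [ 0.497  -0.193   0.1563]
[[0,[0.22,0.0,-0.03],[0.0,0.0,0.0]],[0,[0.22,0.0,-0.03],[0.0,0.0,0.0]],[0,[0.22,0.0,-0.03],[0.0,0.0,0.0]],[0,[0.22,0.0,-0.03],[0.0,0.0,0.0]]]
24 [ 0.4792 -0.2108  0.1184]
[[0,[0.23,0.0,0.01],[0.0,0.0,0.0]],[0,[0.23,0.0,0.01],[0.0,0.0,0.0]],[0,[0.23,0.0,0.01],[0.0,0.0,0.0]],[0,[0.23,0.0,0.01],[0.0,0.0,0.0]]]
12 [ 0.4673 -0.2227  0.076 ]
[[0,[0.22,0.0,0.05],[0.0,0.0,0.0]],[0,[0.22,0.0,0.05],[0.0,0.0,0.0]],[0,[0.22,0.0,0.05],[0.0,0.0,0.0]],[0,[0.22,0.0,0.05],[0.0,0.0,0.0]]]
4 [ 0.4629 -0.2271  0.0462]
[[0,[0.14,0.0,0.06],[0.0,0.0,0.0]],[0,[0.14,0.0,0.06],[0.0,0.0,0.0]],[0,[0.14,0.0,0.06],[0.0,0.0,0.0]],[0,[0.14,0.0,0.06],[0.0,0.0,0.0]]]
```

Emit:
play_rows:
  series:
    - [0, [0.26, 0, 0.17], [0, 0, 0]]
    - [0, [0.26, 0, 0.17], [0, 0, 0]]
    - [0, [0.22, 0, -0.03], [0, 0, 0]]
    - [0, [0.22, 0, -0.03], [0, 0, 0]]
    - [0, [0, 0, 0], [0, 0, 0]]

```text
t: 17.02
tool_pos: [0.5073, -0.1833, 0.1736]
tool_rot: [-0.857, 2.042, 0.443]
contact_force: [1.9, 0.6, 0.1]
opening: 0.0312
grip_force: 59.3
```

Emit:
play_rows:
  series:
    - [0, [0.22, 0, -0.03], [0, 0, 0]]
    - [0, [0.22, 0, -0.03], [0, 0, 0]]
    - [0, [0, 0, 0], [0, 0, 0]]

```text
t: 17.4
tool_pos: [0.4968, -0.1941, 0.1572]
tool_rot: [-0.857, 2.043, 0.442]
contact_force: [1.0, -0.3, 1.0]
opening: 0.031
grip_force: 59.5
```

```bash
python3 - <<'E'
from kin import *
st(); im=cam('wrist')[0]; t=cam('top')[0]; a=cam('side')[0]; cv2.imwrite('pics/w6.png',np.hstack([cv2.resize(im,(400,250)),cv2.resize(a[130:290,200:400],(400,320))[35:285]]))
E
```

```text
t17.40 p [ 0.4968 -0.1941  0.1572] y [-0.712  0.702 -0.004] z [ 0.577  0.583 -0.572] q [-0.968 -0.063  2.074  0.944  1.465  2.672] F [ 1.  -0.3  1. ] op 0.031 g 59.5
```

View pics/w6.png

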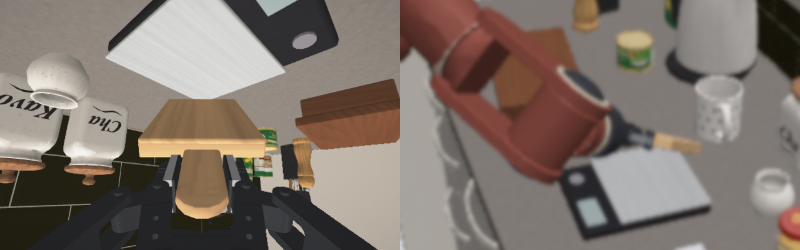

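The tray's far edge has touched the platform near its rear-left corner (about 3 N) and is swivelling in the fingers. Continuing down the arc.

Emit:
play_rows:
  series:
    - [0, [0.23, 0, -0.02], [0, 0, 0]]
    - [0, [0.23, 0, -0.02], [0, 0, 0]]
    - [0, [0.23, 0, -0.02], [0, 0, 0]]
    - [0, [0.23, 0, -0.02], [0, 0, 0]]
    - [0, [0, 0, 0], [0, 0, 0]]

```text
t: 18.18
tool_pos: [0.4756, -0.215, 0.1211]
tool_rot: [-0.857, 2.043, 0.444]
contact_force: [-0.1, 1.5, 1.3]
opening: 0.031
grip_force: 60.0
```

Emit:
play_rows:
  series:
    - [0, [0.22, 0, 0.05], [0, 0, 0]]
    - [0, [0.22, 0, 0.05], [0, 0, 0]]
    - [0, [0.22, 0, 0.05], [0, 0, 0]]
    - [0, [0.22, 0, 0.05], [0, 0, 0]]
    - [0, [0, 0, 0], [0, 0, 0]]

```text
t: 18.8
tool_pos: [0.4643, -0.2268, 0.0791]
tool_rot: [-0.857, 2.043, 0.444]
contact_force: [1.5, 1.0, 0.9]
opening: 0.0312
grip_force: 61.0
```

```bash
python3 - <<'E'
from kin import *
st(); im=cam('wrist')[0]; t=cam('top')[0]; a=cam('side')[0]; cv2.imwrite('pics/w7.png',np.hstack([cv2.resize(im,(400,250)),cv2.resize(a[130:290,200:400],(400,320))[35:285]]))
E
```

```text
t18.80 p [ 0.4643 -0.2268  0.0791] y [-0.712  0.702 -0.002] z [ 0.576  0.583 -0.572] q [-1.061  0.092  2.079  0.919  1.435  2.496] F [1.5 1.  0.9] op 0.0312 g 61.0
```

View pics/w7.png

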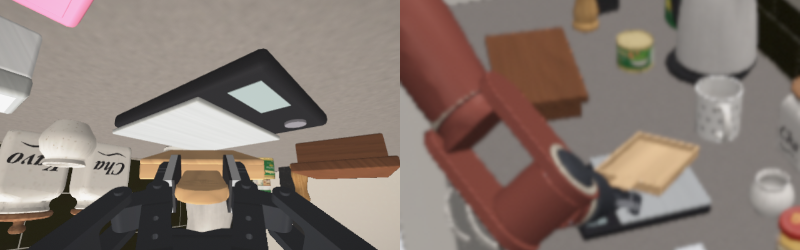

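The tray is open side up, about 13° off level, on the platform. Lowering the last bit.

Emit:
play_rows:
  series:
    - [0, [0.19, 0, 0.12], [0, 0, 0]]
    - [0, [0.19, 0, 0.12], [0, 0, 0]]
    - [0, [0.15, 0, 0.1], [0, 0, 0]]
    - [0, [0.08, 0, 0.06], [0, 0, 0]]
    - [0, [0, 0, 0], [0, 0, 0]]

```text
t: 19.58
tool_pos: [0.4639, -0.2277, 0.0434]
tool_rot: [-0.858, 2.042, 0.443]
contact_force: [-0.8, -1.1, 1.3]
opening: 0.0313
grip_force: 62.2
```

Emit:
play_rows:
  series:
    - [0, [0.06, 0, 0.05], [0, 0, 0]]
    - [0, [0.06, 0, 0.05], [0, 0, 0]]
    - [0, [0, 0, 0], [0, 0, 0]]

```text
t: 19.95
tool_pos: [0.4645, -0.2274, 0.036]
tool_rot: [-0.858, 2.042, 0.443]
contact_force: [-0.3, -0.4, 1.9]
opening: 0.031
grip_force: 62.6
```

```bash
cat > tr.py <<'E'
from kin import *
def tray(view='top',box=(180,290,320,420),z=.046):
    im,K,D,C=cam(view); hsv=cv2.cvtColor(im,cv2.COLOR_BGR2HSV); H,S,V=[hsv[...,i].astype(int) for i in range(3)]
    b=np.zeros(H.shape,bool); b[box[0]:box[1],box[2]:box[3]]=1
    m=(b&(H<28)&(S>45)&(V>110)).astype(np.uint8)
    cs=max(cv2.findContours(m,0,cv2.CHAIN_APPROX_NONE)[0],key=cv2.contourArea)
    X=onz(cs[:,0],z,K,D,C)[:,:2]; r=cv2.minAreaRect((X*1000).astype(np.float32)); print('tray',r,cs[:,0].mean(0)); return im
E
python3 - <<'E'
from tr import *
st(); t=tray(); cv2.imwrite('pics/t8.png',t)
E
```

```text
t19.95 p [ 0.4645 -0.2274  0.036 ] y [-0.713  0.701 -0.004] z [ 0.577  0.583 -0.572] q [-1.061  0.185  2.074  0.931  1.382  2.423] F [-0.3 -0.4  1.9] op 0.031 g 62.6
tray ((519.3682250976562, -168.771240234375), (254.46347045898438, 111.12879180908203), 45.517372131347656) [371.0310559  227.47826087]
```

Emit:
play_rows:
  series:
    - [0, [0.07, 0, -0.03], [0, 0, 0]]
    - [0, [0.07, 0, -0.03], [0, 0, 0]]
    - [0, [0, 0, 0], [0, 0, 0]]
    - [0, [0.03, 0, 0.02], [0, 0, 0]]
    - [0, [0, 0, 0], [0, 0, 0]]

```text
t: 20.62
tool_pos: [0.4598, -0.2321, 0.0301]
tool_rot: [-0.859, 2.042, 0.443]
contact_force: [-0.3, -0.2, 2.4]
opening: 0.0311
grip_force: 62.5
```

```bash
python3 - <<'E'
from tr import *
st(); t=tray()
E
```

```text
t20.62 p [ 0.4598 -0.2321  0.0301] y [-0.713  0.701 -0.004] z [ 0.576  0.583 -0.573] q [-1.074  0.199  2.071  0.925  1.383  2.407] F [-0.3 -0.2  2.4] op 0.0311 g 62.5
tray ((514.5271606445312, -174.2159423828125), (253.92344665527344, 111.96676635742188), 45.8758430480957) [372.27777778 229.35802469]
```

Emit:
play_rows:
  series:
    - [0, [0.03, 0, 0.02], [0, 0, 0]]
    - [0, [0, 0, 0], [0, 0, 0]]

```text
t: 20.92
tool_pos: [0.4598, -0.2323, 0.0284]
tool_rot: [-0.859, 2.042, 0.442]
contact_force: [-2.7, -0.7, 1.9]
opening: 0.0311
grip_force: 62.7
```

Emit:
play_rows:
  series:
    - [0, [0.03, 0, 0.02], [0, 0, 0]]
    - [0, [0, 0, 0], [0, 0, 0]]

```text
t: 21.18
tool_pos: [0.46, -0.2324, 0.027]
tool_rot: [-0.858, 2.042, 0.442]
contact_force: [-1.9, -1.7, 3.4]
opening: 0.0311
grip_force: 63.8
```

```bash
python3 - <<'E'
from tr import *
st(); im=cam('wrist')[0]; a=cam('side')[0]; cv2.imwrite('pics/w9.png',np.hstack([cv2.resize(im,(400,250)),cv2.resize(a[180:280,270:370],(250,250),interpolation=2)]))
E
```

```text
t21.18 p [ 0.46   -0.2324  0.027 ] y [-0.713  0.701 -0.004] z [ 0.577  0.583 -0.572] q [-1.074  0.207  2.069  0.927  1.379  2.402] F [-1.9 -1.7  3.4] op 0.0311 g 63.8
```

View pics/w9.png

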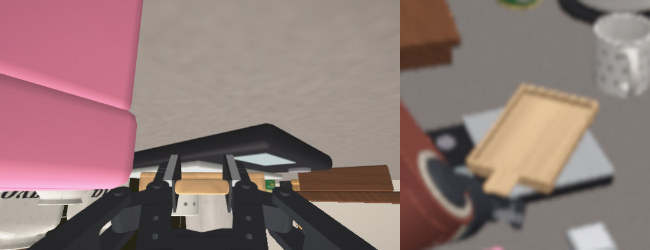

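The tray lies flat on the platform, open side up. The pink look-alike is close in front of the camera (left of image), so I open only a little and back straight off along the tool axis.

Emit:
play_rows:
  series:
    - [0.45, [0, 0, 0], [0, 0, 0]]
    - [0.5, [0, 0, 0], [0, 0, 0]]
    - [0.5, [0, 0, 0], [0, 0, 0]]
    - [0.5, [0, 0, -0.3], [0, 0, 0]]
    - [0.5, [0, 0, -0.6], [0, 0, 0]]
    - [0.5, [0, 0, -0.7], [0, 0, 0]]
    - [0.5, [-0.2, 0, -0.7], [0, 0, 0]]
    - [0.5, [-0.4, 0, -0.6], [0, 0, 0]]

```text
t: 22.28
tool_pos: [0.3869, -0.3053, 0.1351]
tool_rot: [-0.857, 2.044, 0.442]
contact_force: [-0.5, 0.4, 0.4]
opening: 0.0429
grip_force: 0.0
```

```bash
python3 - <<'E'
from tr import *
st(); t=tray()
o=ctrl.get_obs(); r0=R.from_rotvec(o['tool_rot']); q=o['q']
p=np.array([.40,-.15,.24])
for yaw in (0,90,180,-90,45,-45,135):
    qq,e=ik(p,down(yaw),[-.5,0,1.8,0,1.4,q[5]]); print(yaw,qq.round(2),round(e,5))
    
E
```

```text
t22.27 p [ 0.3869 -0.3053  0.1351] y [-0.712  0.702 -0.003] z [ 0.577  0.582 -0.573] q [-1.265  0.045  2.01   0.814  1.642  2.47 ] F [-0.5  0.4  0.4] op 0.0429 g 0.0
tray ((514.5271606445312, -174.2159423828125), (253.92344665527344, 111.96676635742188), 45.8758430480957) [372.29447853 229.51533742]
0 [-0.53 -0.46  2.04 -0.    1.56 -0.53] 0.0
90 [-0.9  -0.63  2.21  0.49  1.52  3.14] 0.64446
180 [-0.53 -0.46  2.04 -0.    1.56  2.61] 0.0
-90 [-0.53 -0.46  2.04 -0.    1.56  1.04] 0.0
45 [-1.16 -0.77  2.41  0.87  1.49  3.14] 1.0509
-45 [-0.53 -0.46  2.04 -0.    1.56  0.25] 0.0
135 [-0.62 -0.48  2.06  0.11  1.56  3.14] 0.16714
```

```bash
python3 - <<'E'
from tr import *
s=plan([.42,-.14,.22],down(180),0,vmax=.03)
q=ctrl.get_obs()['q']; print(ik(*s,q))
E
```

```text
[[0,[-0.3,0.19,0.14],[-0.27,0.65,-0.51]],[0,[-0.32,0.16,0.12],[-0.27,0.65,-0.51]],[0,[-0.34,0.13,0.09],[-0.27,0.65,-0.51]],[0,[-0.36,0.11,0.07],[-0.27,0.65,-0.51]],[0,[-0.37,0.08,0.04],[-0.27,0.65,-0.51]],[0,[-0.38,0.05,0.01],[-0.27,0.65,-0.51]],[0,[-0.38,0.02,-0.03],[-0.27,0.65,-0.51]],[0,[-0.37,0.0,-0.06],[-0.27,0.65,-0.51]]]
[[0,[-0.37,-0.02,-0.09],[-0.27,0.65,-0.51]],[0,[-0.35,-0.05,-0.13],[-0.27,0.65,-0.51]]]
(array([-4.90146008e-01, -4.02095925e-01,  2.03088906e+00, -2.07013078e-11,
        1.51279952e+00,  2.65144665e+00]), np.float64(2.3835030185281464e-09))
```

Emit:
play_rows:
  series:
    - [0, [-0.3, 0.19, 0.14], [-0.27, 0.65, -0.51]]
    - [0, [-0.32, 0.16, 0.12], [-0.27, 0.65, -0.51]]
    - [0, [-0.34, 0.13, 0.09], [-0.27, 0.65, -0.51]]
    - [0, [-0.36, 0.11, 0.07], [-0.27, 0.65, -0.51]]
    - [0, [-0.37, 0.08, 0.04], [-0.27, 0.65, -0.51]]
    - [0, [-0.38, 0.05, 0.01], [-0.27, 0.65, -0.51]]
    - [0, [-0.38, 0.02, -0.03], [-0.27, 0.65, -0.51]]
    - [0, [-0.37, 0, -0.06], [-0.27, 0.65, -0.51]]

```text
t: 23.32
tool_pos: [0.4142, -0.1698, 0.2002]
tool_rot: [-1.939, 2.237, 0.11]
contact_force: [-1.0, 0.3, 0.6]
opening: -0.0002
grip_force: 0.0
```

Emit:
play_rows:
  series:
    - [0, [-0.37, -0.02, -0.09], [-0.27, 0.65, -0.51]]
    - [0, [-0.35, -0.05, -0.13], [-0.27, 0.65, -0.51]]
    - [0, [0, 0, 0], [0, 0, 0]]
    - [0, [0, 0, 0], [0, 0, 0]]

```text
t: 23.82
tool_pos: [0.4206, -0.1365, 0.2152]
tool_rot: [-2.219, 2.222, 0.003]
contact_force: [-0.4, 0.6, 0.3]
opening: 0.0002
grip_force: 0.0
```

```bash
python3 - <<'E'
from tr import *
st(); im,K,D,C=cam('wrist'); cv2.imwrite('pics/w10.png',im)
import pickle; pickle.dump((im,K,D,C),open('w10.pkl','wb'))
print(proj([[.4354,-.0987,.0235],[.541,-.1485,.034]],K,D,C))
E
```

```text
t23.82 p [ 0.4206 -0.1365  0.2152] y [-1.     0.002  0.001] z [-0.001  0.003 -1.   ] q [-4.840e-01 -3.990e-01  2.037e+00  2.000e-03  1.506e+00  2.659e+00] F [-0.4  0.6  0.3] op 0.0002 g 0.0
[[308.64708936 208.97246612]
 [198.97294466 164.21868103]]
```

View pics/w10.png

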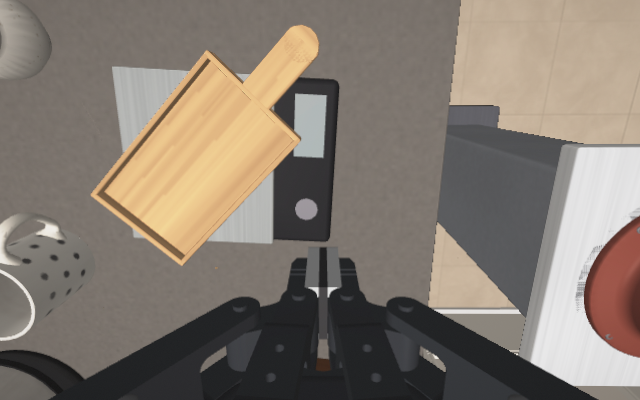

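The tray is flat and level on the platform, centre about (196,158); the tare pad is at (306,209), within 3 px of my estimate. Now pressing.

```bash
python3 - <<'E'
from tr import *
import pickle
im,K,D,C=pickle.load(open('w10.pkl','rb'))
p=onz([[306,209]],.0235,K,D,C)[0]; print(p, onz([[112,67],[135,238],[273,243]],.028,K,D,C).round(4),onz([[208,52],[299,138],[182,264],[93,194]],.046,K,D,C).round(4))
s=plan([p[0],p[1],.06],down(180),0,vmax=.04)
s=plan([p[0],p[1],.026],down(180),0,n=2,start=s)
E
```

```text
[ 0.43817561 -0.09867626  0.0235    ] [[ 0.6119 -0.2369  0.028 ]
 [ 0.6197 -0.0682  0.028 ]
 [ 0.4738 -0.062   0.028 ]] [[ 0.5179 -0.2475  0.046 ]
 [ 0.4422 -0.175   0.046 ]
 [ 0.5655 -0.0469  0.046 ]
 [ 0.6412 -0.122   0.046 ]]
[[0,[-0.15,-0.07,0.62],[0.0,0.0,0.0]],[0,[-0.15,-0.07,0.62],[0.0,0.0,0.0]],[0,[-0.15,-0.07,0.62],[0.0,0.0,0.0]],[0,[-0.15,-0.07,0.62],[0.0,0.0,0.0]],[0,[-0.15,-0.07,0.62],[0.0,0.0,0.0]]]
[[0,[0.0,0.0,0.34],[0.0,0.0,0.0]],[0,[0.0,0.0,0.34],[0.0,0.0,0.0]]]
```

Emit:
play_rows:
  series:
    - [0, [-0.15, -0.07, 0.62], [0, 0, 0]]
    - [0, [-0.15, -0.07, 0.62], [0, 0, 0]]
    - [0, [-0.15, -0.07, 0.62], [0, 0, 0]]
    - [0, [-0.15, -0.07, 0.62], [0, 0, 0]]
    - [0, [-0.15, -0.07, 0.62], [0, 0, 0]]
    - [0, [0, 0, 0.34], [0, 0, 0]]
    - [0, [0, 0, 0.26], [0, 0, 0]]
    - [0, [0, 0, 0], [0, 0, 0]]

```text
t: 24.88
tool_pos: [0.438, -0.0986, 0.03]
tool_rot: [-2.219, 2.223, 0.004]
contact_force: [0.6, -0.9, -0.4]
opening: -0.0001
grip_force: 0.0
```

Emit:
play_rows:
  series:
    - [0, [0, 0, 0.06], [0, 0, 0]]
    - [0, [0, 0, 0], [0, 0, 0]]

```text
t: 25.12
tool_pos: [0.4391, -0.0985, 0.0283]
tool_rot: [-2.22, 2.221, 0.0]
contact_force: [-0.6, -0.3, -0.0]
opening: -0.0001
grip_force: 0.0
```

Emit:
play_rows:
  series:
    - [0, [0, 0, 0.04], [0, 0, 0]]
    - [0, [0, 0, 0], [0, 0, 0]]

```text
t: 25.38
tool_pos: [0.4386, -0.0982, 0.0257]
tool_rot: [-2.22, 2.221, 0.002]
contact_force: [0.3, -0.3, -0.8]
opening: 0.0
grip_force: 0.0
```

Emit:
play_rows:
  series:
    - [0, [0, 0, 0.03], [0, 0, 0]]
    - [0, [0, 0, 0], [0, 0, 0]]

```text
t: 25.62
tool_pos: [0.4385, -0.0981, 0.0239]
tool_rot: [-2.22, 2.221, 0.003]
contact_force: [0.4, -0.3, -0.5]
opening: 0.0001
grip_force: 0.0
```

Emit:
play_rows:
  series:
    - [0, [0, 0, 0.03], [0, 0, 0]]
    - [0, [0, 0, 0], [0, 0, 0]]

```text
t: 25.88
tool_pos: [0.4387, -0.0982, 0.0229]
tool_rot: [-2.22, 2.221, 0.002]
contact_force: [-0.9, 0.9, 3.6]
opening: -0.0
grip_force: 1.3
```

Emit:
play_rows:
  series:
    - [0, [0, 0, 0.02], [0, 0, 0]]
    - [0, [0, 0, 0], [0, 0, 0]]

```text
t: 26.12
tool_pos: [0.4388, -0.0982, 0.0223]
tool_rot: [-2.22, 2.221, 0.003]
contact_force: [-3.2, 1.3, 6.5]
opening: -0.0001
grip_force: 3.5
```

Emit:
play_rows:
  series:
    - [0, [0, 0, 0.02], [0, 0, 0]]
    - [0, [0, 0, 0], [0, 0, 0]]

```text
t: 26.38
tool_pos: [0.4388, -0.0983, 0.0222]
tool_rot: [-2.221, 2.221, 0.004]
contact_force: [-6.9, 2.9, 13.4]
opening: 0.0001
grip_force: 7.1
```

Emit:
play_rows:
  series:
    - [0, [0, 0, 0.01], [0, 0, 0]]
    - [0, [0, 0, 0], [0, 0, 0]]

```text
t: 26.62
tool_pos: [0.4388, -0.0983, 0.0222]
tool_rot: [-2.221, 2.221, 0.004]
contact_force: [-7.8, 2.9, 18.5]
opening: 0.0001
grip_force: 8.8
```

Emit:
play_rows:
  series:
    - [0, [0, 0, -0.1], [0, 0, 0]]
    - [0, [0, 0, -0.5], [0, 0, 0]]
    - [0, [0, 0, -0.9], [0, 0, 0]]
    - [0, [0, 0, -0.9], [0, 0, 0]]
    - [0, [0, 0, -0.9], [0, 0, 0]]
    - [0, [0, 0, -0.7], [0, 0, 0]]

```text
t: 27.38
tool_pos: [0.4389, -0.0987, 0.222]
tool_rot: [-2.219, 2.221, -0.001]
contact_force: [0.6, -0.8, -0.3]
opening: -0.0
grip_force: 0.0
```

```bash
cat > tins.py <<'E'
from tr import *
def tins(show=True):
    im,K,D,C=cam('top'); hsv=cv2.cvtColor(im,cv2.COLOR_BGR2HSV); H,S,V=[hsv[...,i].astype(int) for i in range(3)]
    b=np.zeros(H.shape,bool); b[195:292,398:482]=1
    m=(b&(S<40)&(V>150)).astype(np.uint8)
    for c in cv2.findContours(m,0,cv2.CHAIN_APPROX_NONE)[0]:
        if cv2.contourArea(c)<60: continue
        r=cv2.minAreaRect((onz(c[:,0],.046,K,D,C)[:,:2]*1000).astype(np.float32)); print('tin',c[:,0].mean(0).round(),np.round(r[0],1),np.round(r[1],1),round(r[2],1))
    return im
E
python3 - <<'E'
from tins import *
st(); tray(); im=tins(); cv2.imwrite('pics/t11.png',im)
E
```

```text
t27.38 p [ 0.4389 -0.0987  0.222 ] y [-1.     0.001 -0.002] z [ 0.002  0.001 -1.   ] q [-3.880e-01 -3.840e-01  2.015e+00  2.000e-03  1.510e+00  2.754e+00] F [ 0.6 -0.8 -0.3] op -0.0 g 0.0
tray ((471.59588623046875, -155.39581298828125), (234.7523651123047, 332.21337890625), 84.59505462646484) [366.90821256 252.38405797]
tin [461. 255.] [ 436.5 -468.7] [47.  45.4] 29.1
tin [427. 229.] [ 522.8 -356.2] [46.  46.7] 83.5
tin [453. 220.] [ 556.5 -443.7] [47.2 46.3] 12.9
```

Pressed with about 18 N. One tin has been knocked: it is now at (0.437,-0.469). Looking at the tins from close by before grasping.

Emit:
play_rows:
  series:
    - [0.9, [0.75, -0.24, -0.15], [0, 0, 0]]
    - [0.9, [0.75, -0.24, -0.15], [0, 0, 0]]
    - [0.9, [0.75, -0.24, -0.15], [0, 0, 0]]
    - [0.9, [0.75, -0.24, -0.15], [0, 0, 0]]
    - [0.9, [0.75, -0.24, -0.15], [0, 0, 0]]
    - [0.9, [0, 0, 0], [0, 0, 0]]
    - [0.9, [0, 0, 0], [0, 0, 0]]

```text
t: 28.35
tool_pos: [0.498, -0.2855, 0.2555]
tool_rot: [-2.22, 2.221, 0.007]
contact_force: [-0.5, 0.1, -0.1]
opening: 0.077
grip_force: 0.0
```

```bash
python3 - <<'E'
from tins import *
st(); im,K,D,C=cam('wrist'); cv2.imwrite('pics/w12.png',im)
import pickle; pickle.dump((im,K,D,C),open('w12.pkl','wb'))
print(proj([[.523,-.356,.046],[.5565,-.4437,.046],[.4365,-.4687,.046]],K,D,C).round())
E
```

```text
t28.35 p [ 0.498  -0.2855  0.2555] y [-1.     0.     0.002] z [-0.002  0.004 -1.   ] q [-6.510e-01 -7.900e-02  1.703e+00  2.000e-03  1.521e+00  2.491e+00] F [-0.5  0.1 -0.1] op 0.077 g 0.0
[[297. 101.]
 [259.   1.]
 [390. -31.]]
```

View pics/w12.png

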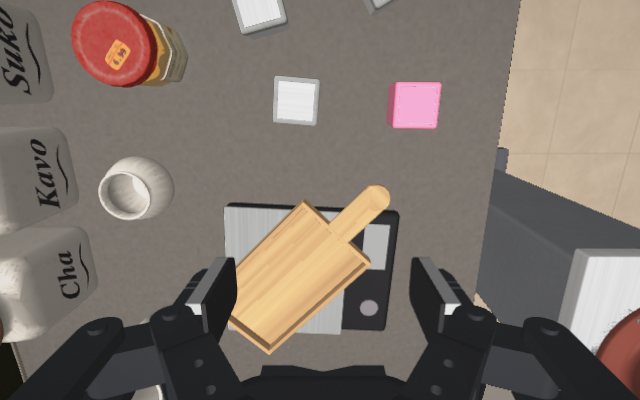

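Wrist view: tin A, lid up, at (296,101), exactly where predicted; B at (259,12) and C at (385,0) on the top edge; pink at (416,105) stays. Turning to grasp A.

```bash
python3 - <<'E'
from tins import *
s=plan([.523,-.356,.13],down(-6.5),.9)
print(ik(*s,[-.6,0,1.7,0,1.5,-.5]))
s=plan([.523,-.356,.015],down(-6.5),.9,start=s)
E
```

```text
[[0.9,[0.06,-0.02,0.1],[0.0,0.0,-0.9]],[0.9,[0.06,-0.01,0.1],[0.0,0.0,-0.9]],[0.9,[0.06,-0.01,0.1],[0.0,0.0,-0.9]],[0.9,[0.06,0.0,0.1],[0.0,0.0,-0.9]],[0.9,[0.06,0.01,0.1],[0.0,0.0,-0.9]],[0.9,[0.06,0.02,0.1],[0.0,0.0,-0.9]],[0.9,[0.06,0.03,0.1],[0.0,0.0,-0.9]],[0.9,[0.05,0.03,0.1],[0.0,0.0,-0.9]]]
[[0.9,[0.05,0.04,0.1],[0.0,0.0,-0.9]],[0.9,[0.04,0.04,0.1],[0.0,0.0,-0.9]],[0.9,[0.04,0.05,0.1],[0.0,0.0,-0.9]],[0.9,[0.03,0.05,0.1],[0.0,0.0,-0.9]],[0.9,[0.02,0.06,0.1],[0.0,0.0,-0.9]],[0.9,[0.02,0.06,0.1],[0.0,0.0,-0.9]],[0.9,[0.01,0.06,0.1],[0.0,0.0,-0.9]],[0.9,[0.0,0.06,0.1],[0.0,0.0,-0.9]]]
[[0.9,[-0.01,0.06,0.1],[0.0,0.0,-0.9]],[0.9,[-0.01,0.06,0.1],[0.0,0.0,-0.9]],[0.9,[-0.02,0.06,0.1],[0.0,0.0,-0.9]],[0.9,[-0.03,0.06,0.1],[0.0,0.0,-0.9]],[0.9,[-0.04,0.05,0.1],[0.0,0.0,-0.9]],[0.9,[-0.04,0.05,0.1],[0.0,0.0,-0.9]],[0.9,[-0.05,0.04,0.1],[0.0,0.0,-0.9]],[0.9,[-0.05,0.03,0.1],[0.0,0.0,-0.9]]]
(array([-7.15199401e-01,  1.50331234e-01,  1.68190661e+00, -2.29441977e-10,
        1.30935481e+00, -6.01752999e-01]), np.float64(1.6968999646654463e-09))
[[0.9,[0.0,0.0,0.77],[0.0,0.0,0.0]],[0.9,[0.0,0.0,0.77],[0.0,0.0,0.0]],[0.9,[0.0,0.0,0.77],[0.0,0.0,0.0]]]
```

Emit:
play_rows:
  series:
    - [0.9, [0, 0, 0], [0, 0, -0.9]]
    - [0.9, [0, 0, 0], [0, 0, -0.9]]
    - [0.9, [0, 0, 0], [0, 0, -0.9]]
    - [0.9, [0, 0, 0], [0, 0, -0.9]]
    - [0.9, [0, 0, 0], [0, 0, -0.9]]
    - [0.9, [0, 0, 0], [0, 0, -0.9]]
    - [0.9, [0, 0, 0], [0, 0, -0.9]]
    - [0.9, [0, 0, 0], [0, 0, -0.9]]

```text
t: 29.4
tool_pos: [0.4982, -0.2847, 0.2567]
tool_rot: [-3.017, 0.868, 0.002]
contact_force: [0.7, -0.1, -0.0]
opening: 0.0768
grip_force: 0.0
```

Emit:
play_rows:
  series:
    - [0.9, [0, 0, 0], [0, 0, -0.9]]
    - [0.9, [0, 0, 0], [0, 0, -0.9]]
    - [0.9, [0, 0, 0], [0, 0, -0.9]]
    - [0.9, [0, 0, 0], [0, 0, -0.9]]
    - [0.9, [0, 0, 0], [0, 0, -0.9]]
    - [0.9, [0, 0, 0], [0, 0, -0.9]]
    - [0.9, [0, 0, 0], [0, 0, -0.9]]
    - [0.9, [0, 0, 0], [0, 0, -0.9]]

```text
t: 30.4
tool_pos: [0.4982, -0.2848, 0.2567]
tool_rot: [-3.062, -0.693, -0.0]
contact_force: [0.2, 0.2, 0.2]
opening: 0.0772
grip_force: 0.0
```

Emit:
play_rows:
  series:
    - [0.9, [0, 0, 0], [0, 0, -0.9]]
    - [0.9, [0, 0, 0], [0, 0, -0.9]]
    - [0.9, [0, 0, 0], [0, 0, -0.9]]
    - [0.9, [0, 0, 0], [0, 0, -0.9]]
    - [0.9, [0, 0, 0], [0, 0, -0.9]]
    - [0.9, [0, 0, 0], [0, 0, -0.9]]
    - [0.9, [0, 0, 0], [0, 0, -0.9]]
    - [0.9, [0, 0, 0], [0, 0, -0.9]]

```text
t: 31.4
tool_pos: [0.4982, -0.2848, 0.2567]
tool_rot: [-2.35, -2.082, -0.002]
contact_force: [-0.8, -0.1, 0.2]
opening: 0.0766
grip_force: 0.0
```

```bash
python3 - <<'E'
from tins import *
st(); tins()
s=plan([.523,-.356,.10],down(-6.5),.9)
s=plan([.523,-.356,.015],down(-6.5),.9,start=s)
E
```

```text
t31.40 p [ 0.4982 -0.2848  0.2567] y [ 0.993 -0.12  -0.001] z [-0.001  0.002 -1.   ] q [-0.65  -0.081  1.703  0.002  1.521 -0.529] F [-0.8 -0.1  0.2] op 0.0766 g 0.0
[[0.9,[-0.34,0.17,0.78],[0.0,0.0,-0.01]],[0.9,[-0.34,0.17,0.78],[0.0,0.0,-0.01]],[0.9,[-0.34,0.16,0.78],[0.0,0.0,-0.01]],[0.9,[-0.34,0.16,0.78],[0.0,0.0,-0.01]]]
[[0.9,[0.0,0.0,0.85],[0.0,0.0,0.0]],[0.9,[0.0,0.0,0.85],[0.0,0.0,0.0]]]
```

Emit:
play_rows:
  series:
    - [0.9, [-0.34, 0.17, 0.78], [0, 0, 0]]
    - [0.9, [-0.34, 0.17, 0.78], [0, 0, 0]]
    - [0.9, [-0.34, 0.16, 0.78], [0, 0, 0]]
    - [0.9, [-0.34, 0.16, 0.78], [0, 0, 0]]
    - [0.9, [0, 0, 0.6], [0, 0, 0]]
    - [0.9, [0, 0, 0.6], [0, 0, 0]]
    - [0.9, [0, 0, 0.48], [0, 0, 0]]
    - [0.9, [0, 0, 0], [0, 0, 0]]
  force: 40

```text
t: 32.45
tool_pos: [0.5209, -0.3549, 0.0143]
tool_rot: [-2.352, -2.072, -0.001]
contact_force: [-0.6, 0.4, 0.1]
opening: 0.0769
grip_force: 0.0
```

Emit:
play_rows:
  series:
    - [0.3, [0, 0, 0], [0, 0, 0]]
    - [0.3, [0, 0, 0], [0, 0, 0]]
    - [0.3, [0, 0, 0], [0, 0, 0]]
    - [0.3, [0, 0, 0], [0, 0, 0]]

```text
t: 32.95
tool_pos: [0.5239, -0.3582, 0.0193]
tool_rot: [2.356, 2.076, 0.003]
contact_force: [0.1, 0.6, 5.0]
opening: 0.0453
grip_force: 41.6
```

```bash
python3 - <<'E'
from tins import *
st()
c=np.array([.5417,-.148]); u=np.array([.7071,.7071])
s=plan([.523,-.356,.13],down(-6.5),.3,n=3)
t=np.r_[c+.055*u,.13]
s=plan(t,down(-45),.3,start=s,vmax=.035)
s=plan(np.r_[t[:2],.052],down(-45),.3,n=3,start=s)
E
```

```text
t32.95 p [ 0.5239 -0.3582  0.0193] y [ 0.992 -0.126  0.002] z [ 0.002  0.    -1.   ] q [-0.718  0.285  1.729  0.002  1.125 -0.592] F [0.1 0.6 5. ] op 0.0453 g 41.6
[[0.3,[0.01,-0.01,-0.74],[0.01,0.0,-0.03]],[0.3,[0.01,-0.01,-0.74],[0.01,0.0,-0.03]],[0.3,[0.01,-0.01,-0.74],[0.01,0.0,-0.03]]]
[[0.3,[0.63,0.07,0.0],[0.0,0.0,0.6]],[0.3,[0.63,0.02,0.0],[0.0,0.0,0.6]],[0.3,[0.63,-0.03,0.0],[0.0,0.0,0.6]],[0.3,[0.63,-0.09,0.0],[0.0,0.0,0.6]],[0.3,[0.62,-0.14,0.0],[0.0,0.0,0.6]],[0.3,[0.6,-0.19,0.0],[0.0,0.0,0.6]],[0.3,[0.59,-0.24,0.0],[0.0,0.0,0.6]],[0.3,[0.56,-0.29,0.0],[0.0,0.0,0.6]]]
[[0.3,[0.0,0.0,0.52],[0.0,0.0,0.0]],[0.3,[0.0,0.0,0.52],[0.0,0.0,0.0]],[0.3,[0.0,0.0,0.52],[0.0,0.0,0.0]]]
```

Emit:
play_rows:
  series:
    - [0.3, [0, 0, -0.74], [0, 0, 0]]
    - [0.3, [0, 0, -0.74], [0, 0, 0]]
    - [0.3, [0, 0, -0.74], [0, 0, 0]]
    - [0.3, [0.63, 0.07, 0], [0, 0, 0.6]]
    - [0.3, [0.63, 0.02, 0], [0, 0, 0.6]]
    - [0.3, [0.63, -0.03, 0], [0, 0, 0.6]]
    - [0.3, [0.63, -0.09, 0], [0, 0, 0.6]]
    - [0.3, [0.62, -0.14, 0], [0, 0, 0.6]]

```text
t: 33.95
tool_pos: [0.56, -0.2025, 0.1279]
tool_rot: [-2.738, -1.536, -0.001]
contact_force: [0.4, 0.2, -1.1]
opening: 0.0454
grip_force: 41.4
```

Emit:
play_rows:
  series:
    - [0.3, [0.6, -0.19, 0], [0, 0, 0.6]]
    - [0.3, [0.59, -0.24, 0], [0, 0, 0.6]]
    - [0.3, [0.56, -0.29, 0], [0, 0, 0.6]]
    - [0.3, [0, 0, 0], [0, 0, 0]]
    - [0.3, [0, 0, 0], [0, 0, 0]]

```text
t: 34.58
tool_pos: [0.5824, -0.1119, 0.1283]
tool_rot: [-2.907, -1.187, 0.0]
contact_force: [0.7, -0.4, -1.1]
opening: 0.0456
grip_force: 41.4
```

```bash
python3 - <<'E'
from tins import *
st(); tins()
plan([.5806,-.1091,.055],down(-45),.3,n=3)
E
```

```text
t34.58 p [ 0.5824 -0.1119  0.1283] y [ 0.7   -0.714 -0.002] z [-0.001  0.002 -1.   ] q [-3.16e-01  6.30e-02  1.78e+00  1.00e-03  1.30e+00  4.79e-01] F [ 0.7 -0.4 -1.1] op 0.0456 g 41.4
tin [461. 255.] [ 436.5 -468.7] [47.3 45.2] 29.8
tin [453. 220.] [ 556.5 -443.7] [47.2 46.3] 12.9
[[0.3,[0.01,-0.02,0.49],[0.0,0.0,-0.03]],[0.3,[0.01,-0.02,0.49],[0.0,0.0,-0.03]],[0.3,[0.01,-0.02,0.49],[0.0,0.0,-0.03]]]
```

Emit:
play_rows:
  series:
    - [0.3, [0.01, -0.02, 0.5], [0, 0, 0]]
    - [0.3, [0.01, -0.02, 0.5], [0, 0, 0]]
    - [0.3, [0.01, -0.02, 0.42], [0, 0, 0]]
    - [0.3, [0, 0, 0], [0, 0, 0]]

```text
t: 35.12
tool_pos: [0.5803, -0.1084, 0.0556]
tool_rot: [-2.906, -1.184, 0.003]
contact_force: [-0.3, 1.1, -1.9]
opening: 0.0458
grip_force: 41.4
```

Emit:
play_rows:
  series:
    - [0.3, [0, 0, 0.04], [0, 0, 0]]
    - [0.3, [0, 0, 0], [0, 0, 0]]

```text
t: 35.38
tool_pos: [0.5823, -0.1085, 0.0566]
tool_rot: [-2.908, -1.186, -0.003]
contact_force: [1.1, 0.3, -1.2]
opening: 0.0457
grip_force: 41.4
```

Emit:
play_rows:
  series:
    - [0.3, [0, 0, 0.03], [0, 0, 0]]
    - [0.3, [0, 0, 0], [0, 0, 0]]

```text
t: 35.62
tool_pos: [0.5818, -0.1082, 0.0543]
tool_rot: [-2.907, -1.186, -0.001]
contact_force: [-0.2, 0.5, -0.8]
opening: 0.0453
grip_force: 41.4
```

Emit:
play_rows:
  series:
    - [0.3, [0, 0, 0.03], [0, 0, 0]]
    - [0.3, [0, 0, 0], [0, 0, 0]]

```text
t: 35.88
tool_pos: [0.582, -0.1082, 0.0533]
tool_rot: [-2.907, -1.186, -0.002]
contact_force: [-2.5, -0.4, 3.7]
opening: 0.0454
grip_force: 41.8
```

Emit:
play_rows:
  series:
    - [0.3, [0, 0, 0.03], [0, 0, 0]]
    - [0.3, [0, 0, 0], [0, 0, 0]]

```text
t: 36.12
tool_pos: [0.582, -0.1082, 0.0533]
tool_rot: [-2.907, -1.186, -0.001]
contact_force: [-5.5, 2.6, 10.6]
opening: 0.0454
grip_force: 42.7
```

Seated. Releasing and going for tin B.

Emit:
play_rows:
  series:
    - [0.65, [0, 0, 0], [0, 0, 0]]
    - [0.72, [0, 0, 0], [0, 0, 0]]
    - [0.72, [0, 0, 0], [0, 0, 0]]
    - [0.72, [0, 0, -0.5], [0, 0, 0]]
    - [0.72, [0, 0, -0.8], [0, 0, 0]]
    - [0.72, [0, 0, -0.8], [0, 0, 0]]
    - [0.9, [0, 0, 0], [0, 0, 0]]

```text
t: 37.0
tool_pos: [0.5843, -0.1093, 0.1607]
tool_rot: [2.906, 1.185, 0.011]
contact_force: [0.5, 0.5, -0.8]
opening: 0.0763
grip_force: 0.0
```

```bash
python3 - <<'E'
from tins import *
st()
s=plan([.5565,-.4437,.13],down(-77.1),.9,vmax=.04)
s=plan([.5565,-.4437,.016],down(-77.1),.9,start=s)
E
```

```text
t37.00 p [ 0.5843 -0.1093  0.1607] y [ 0.699 -0.715  0.006] z [ 0.008 -0.001 -1.   ] q [-0.311  0.029  1.758  0.002  1.347  0.485] F [ 0.5  0.5 -0.8] op 0.0763 g 0.0
[[0.9,[-0.56,0.49,0.07],[0.0,-0.01,0.44]],[0.9,[-0.53,0.52,0.07],[0.0,-0.01,0.44]],[0.9,[-0.5,0.55,0.07],[0.0,-0.01,0.44]],[0.9,[-0.47,0.58,0.07],[0.0,-0.01,0.44]],[0.9,[-0.43,0.61,0.07],[0.0,-0.01,0.44]],[0.9,[-0.39,0.63,0.07],[0.0,-0.01,0.44]],[0.9,[-0.35,0.66,0.07],[0.0,-0.01,0.44]],[0.9,[-0.31,0.68,0.07],[0.0,-0.01,0.44]]]
[[0.9,[-0.27,0.7,0.07],[0.0,-0.01,0.44]]]
[[0.9,[0.0,0.0,0.76],[0.0,0.0,0.0]],[0.9,[0.0,0.0,0.76],[0.0,0.0,0.0]],[0.9,[0.0,0.0,0.76],[0.0,0.0,0.0]]]
```

Emit:
play_rows:
  series:
    - [0.9, [-0.56, 0.49, 0.07], [0, 0, 0.44]]
    - [0.9, [-0.53, 0.52, 0.07], [0, 0, 0.44]]
    - [0.9, [-0.5, 0.55, 0.07], [0, 0, 0.44]]
    - [0.9, [-0.47, 0.58, 0.07], [0, 0, 0.44]]
    - [0.9, [-0.43, 0.61, 0.07], [0, 0, 0.44]]
    - [0.9, [-0.39, 0.63, 0.07], [0, 0, 0.44]]
    - [0.9, [-0.35, 0.66, 0.07], [0, 0, 0.44]]
    - [0.9, [-0.31, 0.68, 0.07], [0, 0, 0.44]]

```text
t: 38.0
tool_pos: [0.5558, -0.4059, 0.1254]
tool_rot: [-3.107, -0.439, 0.002]
contact_force: [1.0, -0.1, 0.6]
opening: 0.077
grip_force: 0.0
```

Emit:
play_rows:
  series:
    - [0.9, [-0.27, 0.7, 0.07], [0, 0, 0.44]]
    - [0.9, [0, 0, 0], [0, 0, 0]]
    - [0.9, [0, 0, 0], [0, 0, 0]]

```text
t: 38.38
tool_pos: [0.553, -0.4417, 0.1225]
tool_rot: [-3.118, -0.347, 0.002]
contact_force: [0.5, -0.4, -0.9]
opening: 0.077
grip_force: 0.0
```

```bash
python3 - <<'E'
from tins import *
st()
s=plan([.5565,-.4437,.016],down(-77.1),.9,n=3)
E
```

```text
t38.38 p [ 0.553  -0.4417  0.1225] y [ 0.22  -0.975 -0.004] z [-0.002  0.004 -1.   ] q [-0.78   0.325  1.49   0.002  1.331  0.569] F [ 0.5 -0.4 -0.9] op 0.077 g 0.0
[[0.9,[0.02,0.02,0.71],[-0.01,0.0,-0.01]],[0.9,[0.02,0.02,0.71],[-0.01,0.0,-0.01]],[0.9,[0.02,0.02,0.71],[-0.01,0.0,-0.01]]]
```

Emit:
play_rows:
  series:
    - [0.9, [0.02, 0.02, 0.71], [0, 0, 0]]
    - [0.9, [0.02, 0.02, 0.71], [0, 0, 0]]
    - [0.9, [0.02, 0.02, 0.71], [0, 0, 0]]
    - [0.9, [0, 0, 0], [0, 0, 0]]
    - [0.3, [0, 0, 0], [0, 0, 0]]
    - [0.3, [0, 0, 0], [0, 0, 0]]
    - [0.3, [0, 0, 0], [0, 0, 0]]
    - [0.3, [0, 0, 0], [0, 0, 0]]

```text
t: 39.38
tool_pos: [0.5585, -0.4458, 0.0204]
tool_rot: [3.121, 0.347, 0.005]
contact_force: [-0.4, 1.0, 6.3]
opening: 0.0452
grip_force: 43.3
```

```bash
python3 - <<'E'
from tins import *
st()
o=ctrl.get_obs(); p=o['tool_pos']; r=R.from_rotvec(o['tool_rot'])
s=plan([p[0],p[1],p[2]+.115],r,.3,n=3)
s=plan([.5417,-.148,p[2]+.115],down(-45),.3,start=s,vmax=.038)
E
```

```text
t39.38 p [ 0.5585 -0.4458  0.0204] y [ 0.22  -0.976  0.001] z [ 0.003 -0.001 -1.   ] q [-0.778  0.445  1.52   0.002  1.173  0.57 ] F [-0.4  1.   6.3] op 0.0452 g 43.3
[[0.3,[0.0,0.0,-0.77],[0.0,0.0,0.0]],[0.3,[0.0,0.0,-0.77],[0.0,0.0,0.0]],[0.3,[0.0,0.0,-0.77],[0.0,0.0,0.0]]]
[[0.3,[0.12,-0.74,0.0],[0.0,0.0,-0.5]],[0.3,[0.17,-0.73,0.0],[0.0,0.0,-0.5]],[0.3,[0.22,-0.71,0.0],[0.0,0.0,-0.5]],[0.3,[0.27,-0.69,0.0],[0.0,0.0,-0.5]],[0.3,[0.32,-0.67,0.0],[0.0,0.0,-0.5]],[0.3,[0.37,-0.65,0.0],[0.0,0.0,-0.5]],[0.3,[0.41,-0.62,0.0],[0.0,0.0,-0.5]],[0.3,[0.46,-0.59,0.0],[0.0,0.0,-0.5]]]
```

Emit:
play_rows:
  series:
    - [0.3, [0, 0, -0.77], [0, 0, 0]]
    - [0.3, [0, 0, -0.77], [0, 0, 0]]
    - [0.3, [0, 0, -0.77], [0, 0, 0]]
    - [0.3, [0.12, -0.74, 0], [0, 0, -0.5]]
    - [0.3, [0.17, -0.73, 0], [0, 0, -0.5]]
    - [0.3, [0.22, -0.71, 0], [0, 0, -0.5]]
    - [0.3, [0.27, -0.69, 0], [0, 0, -0.5]]
    - [0.3, [0.32, -0.67, 0], [0, 0, -0.5]]

```text
t: 40.38
tool_pos: [0.5455, -0.2577, 0.1333]
tool_rot: [-3.012, -0.887, -0.001]
contact_force: [-0.6, -0.4, -0.7]
opening: 0.0451
grip_force: 42.4
```

Emit:
play_rows:
  series:
    - [0.3, [0.37, -0.65, 0], [0, 0, -0.5]]
    - [0.3, [0.41, -0.62, 0], [0, 0, -0.5]]
    - [0.3, [0.46, -0.59, 0], [0, 0, -0.5]]
    - [0.3, [0, 0, 0], [0, 0, 0]]
    - [0.3, [0, 0, 0], [0, 0, 0]]

```text
t: 41.0
tool_pos: [0.5401, -0.1475, 0.1337]
tool_rot: [-2.905, -1.194, -0.001]
contact_force: [-0.1, 0.3, -1.3]
opening: 0.0452
grip_force: 42.4
```

```bash
python3 - <<'E'
from tins import *
st(); tins()
plan([.5417,-.148,.0565],down(-45),.3,n=3)
E
```

```text
t41.00 p [ 0.5401 -0.1475  0.1337] y [ 0.703 -0.711 -0.001] z [ 0.     0.001 -1.   ] q [-4.000e-01 -2.100e-02  1.855e+00  1.000e-03  1.308e+00  3.910e-01] F [-0.1  0.3 -1.3] op 0.0452 g 42.4
tin [461. 255.] [ 436.5 -468.7] [47.3 45.2] 29.8
[[0.3,[0.01,0.01,0.51],[0.0,0.0,-0.02]],[0.3,[0.01,0.01,0.51],[0.0,0.0,-0.02]],[0.3,[0.01,0.01,0.51],[0.0,0.0,-0.02]]]
```

Emit:
play_rows:
  series:
    - [0.3, [0.01, 0.01, 0.52], [0, 0, 0]]
    - [0.3, [0.01, 0.01, 0.52], [0, 0, 0]]
    - [0.3, [0.01, 0.01, 0.47], [0, 0, 0]]
    - [0.3, [0, 0, 0], [0, 0, 0]]
    - [0.3, [0, 0, 0.03], [0, 0, 0]]
    - [0.3, [0, 0, 0], [0, 0, 0]]

```text
t: 41.8
tool_pos: [0.5427, -0.1474, 0.0574]
tool_rot: [-2.905, -1.193, -0.002]
contact_force: [-0.3, -0.7, -1.4]
opening: 0.0456
grip_force: 42.6
```

Emit:
play_rows:
  series:
    - [0.3, [0, 0, 0.03], [0, 0, 0]]
    - [0.3, [0, 0, 0], [0, 0, 0]]

```text
t: 42.05
tool_pos: [0.5422, -0.1469, 0.0552]
tool_rot: [-2.904, -1.194, -0.001]
contact_force: [-0.1, 0.3, -0.5]
opening: 0.045
grip_force: 42.6
```

Emit:
play_rows:
  series:
    - [0.3, [0, 0, 0.02], [0, 0, 0]]
    - [0.3, [0, 0, 0], [0, 0, 0]]

```text
t: 42.3
tool_pos: [0.5423, -0.147, 0.0543]
tool_rot: [-2.904, -1.194, -0.001]
contact_force: [-0.7, 0.0, 1.5]
opening: 0.0452
grip_force: 42.8
```

Contact. One more nudge, release, lift, then tin C.

Emit:
play_rows:
  series:
    - [0.3, [0, 0, 0.02], [0, 0, 0]]
    - [0.3, [0, 0, 0], [0, 0, 0]]
    - [0.65, [0, 0, 0], [0, 0, 0]]
    - [0.72, [0, 0, 0], [0, 0, 0]]
    - [0.72, [0, 0, 0], [0, 0, 0]]
    - [0.72, [0, 0, -0.5], [0, 0, 0]]
    - [0.72, [0, 0, -0.8], [0, 0, 0]]
    - [0.9, [0, 0, -0.8], [0, 0, 0]]

```text
t: 43.3
tool_pos: [0.5419, -0.147, 0.1586]
tool_rot: [-2.903, -1.194, 0.0]
contact_force: [0.5, 0.6, 0.0]
opening: 0.0761
grip_force: 0.0
```

```bash
python3 - <<'E'
from tins import *
st(); tins()
s=plan([.4365,-.4687,.13],down(-60.5),.9,vmax=.042)
E
```

```text
t43.30 p [ 0.5419 -0.147   0.1586] y [ 0.703 -0.711 -0.002] z [-0.001  0.002 -1.   ] q [-0.398 -0.041  1.831  0.002  1.354  0.392] F [0.5 0.6 0. ] op 0.0761 g 0.0
tin [461. 256.] [ 436.3 -468.8] [47.3 45.6] 28.6
[[0.9,[-0.67,0.34,0.08],[0.01,0.0,0.21]],[0.9,[-0.66,0.36,0.08],[0.01,0.0,0.21]],[0.9,[-0.65,0.37,0.08],[0.01,0.0,0.21]],[0.9,[-0.64,0.39,0.08],[0.01,0.0,0.21]],[0.9,[-0.63,0.41,0.08],[0.01,0.0,0.21]],[0.9,[-0.62,0.43,0.08],[0.01,0.0,0.21]],[0.9,[-0.6,0.45,0.08],[0.01,0.0,0.21]],[0.9,[-0.59,0.47,0.08],[0.01,0.0,0.21]]]
[[0.9,[-0.58,0.48,0.08],[0.01,0.0,0.21]]]
```

Emit:
play_rows:
  series:
    - [0.9, [-0.67, 0.34, 0.08], [0, 0, 0.21]]
    - [0.9, [-0.66, 0.36, 0.08], [0, 0, 0.21]]
    - [0.9, [-0.65, 0.37, 0.08], [0, 0, 0.21]]
    - [0.9, [-0.64, 0.39, 0.08], [0, 0, 0.21]]
    - [0.9, [-0.63, 0.41, 0.08], [0, 0, 0.21]]
    - [0.9, [-0.62, 0.43, 0.08], [0, 0, 0.21]]
    - [0.9, [-0.6, 0.45, 0.08], [0, 0, 0.21]]
    - [0.9, [-0.59, 0.47, 0.08], [0, 0, 0.21]]

```text
t: 44.35
tool_pos: [0.4452, -0.4328, 0.1249]
tool_rot: [-3.024, -0.844, -0.001]
contact_force: [0.7, 0.3, 0.7]
opening: 0.0767
grip_force: 0.0
```

Emit:
play_rows:
  series:
    - [0.9, [-0.58, 0.48, 0.08], [0, 0, 0.21]]
    - [0.9, [0, 0, 0], [0, 0, 0]]
    - [0.9, [0, 0, 0], [0, 0, 0]]

```text
t: 44.72
tool_pos: [0.4334, -0.4668, 0.1209]
tool_rot: [-3.035, -0.801, -0.001]
contact_force: [0.2, 0.3, -0.3]
opening: 0.0766
grip_force: 0.0
```

```bash
python3 - <<'E'
from tins import *
st()
s=plan([.4365,-.4687,.016],down(-60.5),.9,n=3)
E
```

```text
t44.73 p [ 0.4334 -0.4668  0.1209] y [ 0.494 -0.87  -0.003] z [-0.     0.003 -1.   ] q [-9.400e-01  1.700e-01  1.675e+00  1.000e-03  1.298e+00  1.140e-01] F [ 0.2  0.3 -0.3] op 0.0766 g 0.0
[[0.9,[0.01,0.02,0.7],[-0.01,0.0,0.0]],[0.9,[0.01,0.02,0.7],[-0.01,0.0,0.0]],[0.9,[0.01,0.02,0.7],[-0.01,0.0,0.0]]]
```

Emit:
play_rows:
  series:
    - [0.9, [0.01, 0.02, 0.7], [0, 0, 0]]
    - [0.9, [0.01, 0.02, 0.7], [0, 0, 0]]
    - [0.9, [0.01, 0.02, 0.7], [0, 0, 0]]
    - [0.9, [0, 0, 0], [0, 0, 0]]
    - [0.3, [0, 0, 0], [0, 0, 0]]
    - [0.3, [0, 0, 0], [0, 0, 0]]
    - [0.3, [0, 0, 0], [0, 0, 0]]
    - [0.3, [0, 0, 0], [0, 0, 0]]

```text
t: 45.72
tool_pos: [0.4374, -0.4703, 0.0191]
tool_rot: [3.036, 0.801, 0.004]
contact_force: [0.1, 1.7, 6.9]
opening: 0.0452
grip_force: 43.0
```

```bash
python3 - <<'E'
from tins import *
st()
o=ctrl.get_obs(); p=o['tool_pos']; r=R.from_rotvec(o['tool_rot'])
s=plan([p[0],p[1],p[2]+.115],r,.3,n=3)
s=plan([.5417-.0389,-.148-.0389,p[2]+.115],down(-45),.3,start=s,vmax=.037)
E
```

```text
t45.73 p [ 0.4374 -0.4703  0.0191] y [ 0.494 -0.87   0.002] z [ 0.003 -0.001 -1.   ] q [-0.938  0.301  1.71   0.002  1.128  0.116] F [0.1 1.7 6.9] op 0.0452 g 43.0
[[0.3,[0.0,0.0,-0.77],[0.0,0.0,0.0]],[0.3,[0.0,0.0,-0.77],[0.0,0.0,0.0]],[0.3,[0.0,0.0,-0.77],[0.0,0.0,0.0]]]
[[0.3,[0.49,-0.54,0.0],[0.0,0.0,-0.24]],[0.3,[0.51,-0.52,0.0],[0.0,0.0,-0.24]],[0.3,[0.53,-0.5,0.0],[0.0,0.0,-0.24]],[0.3,[0.54,-0.48,0.0],[0.0,0.0,-0.24]],[0.3,[0.56,-0.46,0.0],[0.0,0.0,-0.24]],[0.3,[0.57,-0.45,0.0],[0.0,0.0,-0.24]],[0.3,[0.59,-0.43,0.0],[0.0,0.0,-0.24]],[0.3,[0.6,-0.41,0.0],[0.0,0.0,-0.24]]]
```

Emit:
play_rows:
  series:
    - [0.3, [0, 0, -0.77], [0, 0, 0]]
    - [0.3, [0, 0, -0.77], [0, 0, 0]]
    - [0.3, [0, 0, -0.77], [0, 0, 0]]
    - [0.3, [0.49, -0.54, 0], [0, 0, -0.24]]
    - [0.3, [0.51, -0.52, 0], [0, 0, -0.24]]
    - [0.3, [0.53, -0.5, 0], [0, 0, -0.24]]
    - [0.3, [0.54, -0.48, 0], [0, 0, -0.24]]
    - [0.3, [0.56, -0.46, 0], [0, 0, -0.24]]

```text
t: 46.72
tool_pos: [0.4771, -0.291, 0.1322]
tool_rot: [-2.958, -1.054, -0.001]
contact_force: [0.4, 0.1, -1.6]
opening: 0.045
grip_force: 42.2
```

Emit:
play_rows:
  series:
    - [0.3, [0.57, -0.45, 0], [0, 0, -0.24]]
    - [0.3, [0.59, -0.43, 0], [0, 0, -0.24]]
    - [0.3, [0.6, -0.41, 0], [0, 0, -0.24]]
    - [0.3, [0, 0, 0], [0, 0, 0]]
    - [0.3, [0, 0, 0], [0, 0, 0]]

```text
t: 47.35
tool_pos: [0.501, -0.186, 0.1325]
tool_rot: [-2.902, -1.2, -0.001]
contact_force: [-0.1, 0.5, -0.7]
opening: 0.0452
grip_force: 42.1
```

```bash
python3 - <<'E'
from tins import *
st()
plan([.5028,-.1869,.0545],down(-45),.3,n=3)
E
```

```text
t47.35 p [ 0.501  -0.186   0.1325] y [ 0.706 -0.708 -0.001] z [-0.     0.001 -1.   ] q [-4.950e-01 -8.100e-02  1.915e+00  1.000e-03  1.308e+00  2.910e-01] F [-0.1  0.5 -0.7] op 0.0452 g 42.1
[[0.3,[0.0,0.01,0.52],[0.0,0.0,0.0]],[0.3,[0.0,0.01,0.52],[0.0,0.0,0.0]],[0.3,[0.0,0.01,0.52],[0.0,0.0,0.0]]]
```

Emit:
play_rows:
  series:
    - [0.3, [0, 0.01, 0.52], [0, 0, 0]]
    - [0.3, [0, 0.01, 0.52], [0, 0, 0]]
    - [0.3, [0, 0.01, 0.5], [0, 0, 0]]
    - [0.3, [0, 0, 0], [0, 0, 0]]
    - [0.3, [0, 0, 0.02], [0, 0, 0]]
    - [0.3, [0, 0, 0], [0, 0, 0]]

```text
t: 48.1
tool_pos: [0.5023, -0.187, 0.0551]
tool_rot: [-2.902, -1.199, -0.002]
contact_force: [0.1, -0.3, -1.8]
opening: 0.0454
grip_force: 43.0
```

Emit:
play_rows:
  series:
    - [0.3, [0, 0, 0.03], [0, 0, 0]]
    - [0.3, [0, 0, 0], [0, 0, 0]]

```text
t: 48.35
tool_pos: [0.5021, -0.1865, 0.053]
tool_rot: [-2.901, -1.2, -0.001]
contact_force: [-0.5, 0.1, -2.0]
opening: 0.0451
grip_force: 43.0
```

Emit:
play_rows:
  series:
    - [0.3, [0, 0, 0.02], [0, 0, 0]]
    - [0.3, [0, 0, 0], [0, 0, 0]]

```text
t: 48.6
tool_pos: [0.5024, -0.1866, 0.0524]
tool_rot: [-2.901, -1.2, -0.001]
contact_force: [-1.5, 1.0, 2.3]
opening: 0.0455
grip_force: 43.4
```

Contact. Release, lift and swing away, then a final look.

Emit:
play_rows:
  series:
    - [0.3, [0, 0, 0.02], [0, 0, 0]]
    - [0.3, [0, 0, 0], [0, 0, 0]]
    - [0.65, [0, 0, 0], [0, 0, 0]]
    - [0.72, [0, 0, 0], [0, 0, 0]]
    - [0.72, [0, 0, 0], [0, 0, 0]]
    - [0.72, [0, 0, -0.5], [0, 0, 0]]
    - [0.72, [0, 0, -0.8], [0, 0, 0]]
    - [0.72, [0, 0, -0.9], [0, 0, 0]]

```text
t: 49.6
tool_pos: [0.5015, -0.1865, 0.161]
tool_rot: [-2.9, -1.199, 0.001]
contact_force: [1.5, -1.0, 0.1]
opening: 0.0617
grip_force: 0.0
```

Emit:
play_rows:
  series:
    - [0.72, [-0.5, 0.5, -0.3], [0, 0, 0]]
    - [0.72, [-0.5, 0.5, -0.3], [0, 0, 0]]
    - [0.72, [-0.5, 0.5, -0.3], [0, 0, 0]]
    - [0.72, [-0.5, 0.3, -0.2], [0, 0, 0]]
    - [0.72, [-0.5, 0.3, 0], [0, 0, 0]]
    - [0.72, [0, 0, 0], [0, 0, 0]]

```text
t: 50.35
tool_pos: [0.4873, -0.351, 0.2154]
tool_rot: [-2.903, -1.196, -0.001]
contact_force: [0.2, 0.3, 0.1]
opening: 0.0612
grip_force: 0.0
```

```bash
python3 - <<'E'
from tins import *
st(); w,K,D,C=cam('wrist'); t=cam('top')[0]; a=cam('side')[0]
cv2.imwrite('pics/f1.png',np.vstack([np.hstack([cv2.resize(w,(400,300)),cv2.resize(a[130:310,200:440],(400,300),interpolation=2)]),cv2.resize(t[160:300,130:485],(800,300),interpolation=2)]))
E
```

```text
t50.35 p [ 0.4873 -0.351   0.2154] y [ 0.704 -0.71  -0.002] z [-0.     0.002 -1.   ] q [-7.490e-01  6.000e-03  1.687e+00  1.000e-03  1.450e+00  4.000e-02] F [0.2 0.3 0.1] op 0.0612 g 0.0
```

View pics/f1.png

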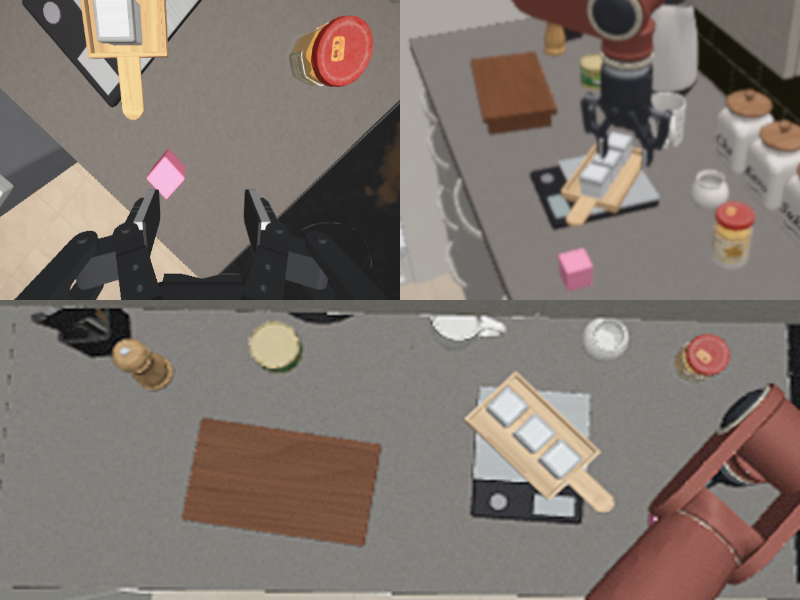

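The top view shows all three tins upright in the tray at (508,405), (533,433) and (560,458), with the tray centred on the scale. The other things stand where they were and the arm is clear.

```bash
python3 -c "
from station import ctrl
print(ctrl.finish_job())"
```

```text
the job is handed in; nothing more can be done
None
```

The job is handed in, with no verdict shown: the tray lies open side up on the middle of the scale's platform, the tare pad took about 18 N while the tray was empty, and then all three tins were stood upright in it; the other things look unmoved.

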